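# Square a crooked reference slide on the inspection stage and clip it

### The job

The reference slide has been clipped down crooked on the inspection stage. Swing the spring clip right off the slide, push the slide home - gently, it holds glass - until it sits flat and flush against both the long fixed edge and the short end stop, then bring the clip back over so that its pad presses on the slide and holds it there. Leave the other things on the bench where they are.

Things in the scene. Friction and masses are not known exactly. Their poses are not given: they have to be found in the camera images.
- slide_home (a point): Point on the stage's top face (46 mm above the bench), fixed to the stand: the centre of the slide's underside belongs here when the slide is home. x: towards the long fixed edge (away from the robot, stand yaw up to 0.4 rad either way); y: left, along the long edge, towards the end stop; z up.
- slide_center (a point): Centre (half-way up) of the loose reference slide: aluminium frame with greenish glass window and blue end marks, 76 x 30 x 6 mm, about 36 g. x along its width, y along its length, z up. It starts lying flat, 6 to 12 mm short of the long edge, 5 to 14 mm short of the end stop, up to about 0.15 rad crooked, under the clip's pad. Push it with no more than 25 N.
- clip_pivot (a point): Foot of the clip's post on the stage's top face, at x = -61, y = -25 mm from slide_home, fixed, same axes as slide_home. The post with its black cap is 17 mm across and 24 mm tall.
- clip_knob (a point): Middle of the grip of the red knob on the clip's nose, 11 mm across, 13 mm tall, under a 14 mm cap 3 mm thick. 55 mm from the post's axis; 17.5 mm above the stage with the pad on the stage, 6 mm higher with the pad on the slide. Rigid with the leaf: x along the leaf outwards, z up the knob.
- clip_pad (a point): Lowest point of the rubber pad (9 mm ball) under the clip's nose, right below the knob.
- swivel (a joint): Angle of the clip about its post, rad: 0 = leaf pointing straight to the long edge, over the slide; grows as the nose swings right (clockwise from above), from -0.25 to 1.9. It stays where it is left (0.6 N sideways at the knob moves it). Starts between -0.05 and 0.25. The slide's edge stands 6 mm high in the pad's way: lift the nose over it.
- slide: The same slide; origin at the centre of its underside.
- clip: The clip: curved steel leaf 9 mm wide with knob and pad; its upturned tip ends 16 mm past the knob. Origin (where the leaf bends up, about a level cross axis) on the post's axis 13 mm above the stage; x along the leaf outwards. The spring (0.6 N m/rad) presses the pad down with about 2 N on the stage, 3.5 N on the slide, 5 N at 15 mm lift.
- stand: Fixed stand; origin on the bench below slide_home, same axes. Dark stage plate, top 46 mm up, x -90 to +45, y -105 to +60 mm; grey base x -110 to +200, y -145 to +105 mm, top 28 mm up. Column 20 mm thick, 203 mm tall at x +165, y -20 mm; a digital microscope is turned aside on its arm at x +165, y +112 mm, 100 to 200 mm up.
- mount: Bystander: black specimen mount, disc 30 mm across, 14 mm tall, on the base's near left corner. Leave alone.
- slidebox: Bystander: blue slide box 100 x 85 x 28 mm on the bench left of the stand. Leave alone.
- cleaner: Bystander: small blue bottle 44 mm across, 100 mm tall, right of the stand. Leave alone.
- loupe: Bystander: black eye loupe 38 mm across, 32 mm tall, right of the stand. Leave alone.
- long_edge (a point): Middle of the long fixed edge, where its face meets the stage: x = +15 mm from slide_home. Brass bar 12 mm wide, 6 mm high; the face runs from y = -56 to +52 mm. Fixed, axes as slide_home.
- end_stop (a point): Where the face of the short end stop meets the stage: y = +38 mm from slide_home. Brass bar 12 mm wide, 6 mm high; the face runs from x = -13 to +15 mm. Fixed, axes as slide_home.
Not all that is in view belongs to the job. Of the things like the slide, leave any that is brown or turquoise; of the rest the larger one is meant.

How it is judged:
By the outcome, as a careful person would: the job done as asked, in the order asked, and still so for the second after the job is handed in, with the robot touching nothing.
It also fails if it takes over 72 s, if anything falls off the work surface, if the arm or the gripper's body presses on something with over 40 N, if the wrist force passes 120 N, or if a joint passes its speed limit or range.

### The arm

A 6-joint arm with a two-finger parallel gripper is mounted at the origin on the work surface. World frame = base frame: x ahead of the robot, y to its left, z up, the work surface at z = 0. Lengths are in m, angles in rad, forces in N, time in s.
With the tool pointing down it reaches from about 0.35 to 0.85 m from the base axis. Payload 8.1 kg.
Tool frame: the origin (TCP) lies between the finger pads; the fingertips stand 19 mm ahead of it and the grasp point (between the pads) is the TCP; x points along the fingers, z is the direction in which the jaws open and shut, and the axes are right-handed (so a half turn about x gives the same grasp; the last joint's range is limited). The gripper opens to 85 mm and grips with 20 to 120 N. Pads are 22 mm wide; open, the fingers measure 114 mm over their backs; the gripper's body (76 mm by 85 mm) begins 54 mm behind the grasp point. The pads swing forward as they close: fully open they stand 13 mm farther back than shut.
Start: joints at [-1.336, 0.13, 1.488, -0, 1.523, -0.085], TCP at [0.189, -0.57, 0.25] pointing down, gripper open.
Joint ranges: [-2.96, 2.96], [-0.89, 2.26], [0.02, 2.5], [-1.34, 4.48], [0, 2.73], [-2.66, 2.66]. Speed limits (rad/s): [2.39, 2.39, 2.79, 3.14, 3.14, 3.14].

### API

Orientations are given as a 3x3 rotation matrix whose columns are the frame's x, y, z axes.
In Python, from plant import observe, optics, workorder gives the robot as it stands.
- The arm moves only by the tool jog_arm, never from a script. Its argument "deltas" is one flat list of numbers, 6 for each row, row after row: the shift along the tool's x, y, z in mm, then the turn, a rotation vector about the tool's x, y, z in rad. In form: [dx, dy, dz, ax, ay, az, dx, dy, dz, ax, ay, az, ...]. A call has exactly 5 rows; each row shifts and turns the pose as measured when the row begins, along the tool's axes as they then stand; what a row does not reach is not made up. A row lasts 1/8 s, in which the tool goes at most 62.5 mm and 10.7 degrees, less where a joint would pass 70% of its speed; a pose out of reach is approached as far as the arm can. A call with a gripper value outside its range is refused whole. "claw" is the closure in counts, from 0 (fully open) to 255 (shut), set as the call begins (left out, the last holds). The fingers move at their own pace and stop on an object; "newtons" is the grip in N (left out, the last holds). Time passes only in rows, so rows that do not move let the fingers close, or fill a call up. It gives the time, the measured TCP pose, the force and the opening at its end, in the units of the state.
- observe(): the state, without advancing time (a new reading comes with each control period).
- optics.snapshot(name): name is "scene" or "top" or "wrist"; returns a dict with "color" (480x640x3 uint8, blue, green, red), "depth" (480x640 float32, m along the optical axis (not along the pixel's ray), 0 where there is no reading), "fx", "fy", "cx", "cy" (pixels), "D" ([k1, k2, p1, p2, k3] as OpenCV has them; the pictures are not rectified), "xyz" and "attitude" of the camera in the world. Camera axes: x right, y up, looking along -z (the intrinsics and any distortion apply to the point x, -y, -z); pixel columns grow to the right and rows downward; lengths in m; the calibration is good to about 2 mm. A picture is of the moment at which its call begins.
- workorder.job_done(): hands the job in, once; it reports no verdict.
The state is a dict: "time": time; "qpos": joint angles; "joint_velocities": joint speeds; "effort": joint torques, N m; "ee_pos": TCP position; "eef_rot": TCP orientation; "wrist_force": force on the tool from outside, world axes, zero at the start; "wrist_torque": the same for the moment, N m; "finger_gap": finger opening in m.
Only numpy, scipy, OpenCV 4.12 (cv2) and the standard library are available. Lean on these libraries where they do the work, as an engineer would, in place of code of your own. Each camera call takes 0.05 s, during which the arm holds its last target.

## Working session

There is one attempt and no reset: what is moved stays moved. The work goes in short steps, Python scripts to look and compute and a tool call to move; the robot and the scene stay as the last step left them, time stands still between calls to the robot, and variables do not carry over. Pictures are saved under pics/ and viewed, and the job is handed in when it is done.

Besides the shell and the picture viewer there is one more tool, called after "Request:" as name(argument=value, ...), one argument or row to a line, values as JSON. jog_arm: Moves the arm, as the interface text tells. Its arguments: {"type":"object","properties":{"deltas":{"type":"array"},"claw":{"type":"number"},"newtons":{"type":"number"}},"required":["deltas"]}

```bash
ls; mkdir -p pics
cat > h.py <<'E'
import numpy as np, cv2
from plant import observe, optics, workorder
def snap(n,f,crop=None,scale=1):
    s=optics.snapshot(n); im=s["color"]
    np.savez('/tmp/%s.npz'%f,**{k:np.asarray(v) for k,v in s.items()})
    if crop: im=im[crop[1]:crop[3],crop[0]:crop[2]]
    if scale!=1: im=cv2.resize(im,None,fx=scale,fy=scale,interpolation=cv2.INTER_CUBIC)
    cv2.imwrite('pics/%s.png'%f,im); return s
def load(f): return dict(np.load('/tmp/%s.npz'%f))
def crop(f,g,c,scale):
    im=load(f)['color'][c[1]:c[3],c[0]:c[2]]
    cv2.imwrite('pics/%s.png'%g,cv2.resize(im,None,fx=scale,fy=scale,interpolation=cv2.INTER_CUBIC))
def K(s): return np.array([[s['fx'],0,s['cx']],[0,s['fy'],s['cy']],[0,0,1.]],float)
def ray(s,px):
    p=cv2.undistortPoints(np.array(px,float).reshape(-1,1,2),K(s),np.array(s['D'],float)).reshape(-1,2)
    d=np.c_[p[:,0],-p[:,1],-np.ones(len(p))]
    return d@np.array(s['attitude']).T
def atz(s,px,z):
    d=ray(s,px); o=np.array(s['xyz']); t=(z-o[2])/d[:,2]; return o+d*t[:,None]
def bydepth(s,px):
    d=ray(s,px); o=np.array(s['xyz'])
    dep=np.array([s['depth'][int(round(v)),int(round(u))] for u,v in px]); return o+d*dep[:,None]
def proj(s,P):
    R=np.array(s['attitude']); c=(np.array(P,float).reshape(-1,3)-np.array(s['xyz']))@R
    c=c*[1,-1,-1]
    return cv2.projectPoints(c,np.zeros(3),np.zeros(3),K(s),np.array(s['D'],float))[0].reshape(-1,2)
E
python3 - <<'E'
from h import *
for n in ['scene','top','wrist']:
    s=snap(n,n+'0'); print(n,s['xyz'],np.round(s['attitude'],3).tolist(),s['fx'],s['D'])
print(observe())
E
```

```text
pics
scene [1.20328694 0.05576913 0.63609451] [[-0.073, -0.655, 0.752], [0.997, -0.063, 0.043], [0.019, 0.753, 0.658]] 465.05648573734686 [-0.0060656  0.         0.         0.         0.       ]
top [ 0.3841789  -0.00321527  0.8902517 ] [[-0.001, 0.981, -0.193], [-1.0, -0.003, -0.006], [-0.006, 0.193, 0.981]] 480.6669535655358 [-0.06998674  0.          0.          0.          0.        ]
wrist [ 0.2653361  -0.54352331  0.37368123] [[0.314, 0.903, 0.295], [-0.95, 0.299, 0.095], [-0.002, -0.31, 0.951]] 375.676997058061 [-0.05660005  0.          0.          0.          0.        ]
{'time': 0.15, 'qpos': array([-1.33638639e+00,  1.30990811e-01,  1.48908780e+00,  7.19661613e-06,
        1.52302460e+00, -8.53998552e-02]), 'joint_velocities': array([ 0.00030547, -0.00190428, -0.00317863,  0.00187611, -0.00044323,
        0.00167767]), 'effort': array([ 1.48875173e-03, -5.70064867e+01, -5.01156092e+01, -1.94593372e-04,
        9.66649357e-03,  4.84269469e-05]), 'ee_pos': array([ 0.1885555 , -0.56915154,  0.24945132]), 'eef_rot': array([[-3.43862860e-04,  9.49295368e-01,  3.14385410e-01],
       [ 1.47091094e-03,  3.14385568e-01, -9.49294238e-01],
       [-9.99998859e-01,  1.36005905e-04, -1.50443446e-03]]), 'wrist_force': array([ 0.0657704 , -0.41426224,  0.07704991]), 'wrist_torque': array([ 0.00339394,  0.0104987 , -0.01434094]), 'finger_gap': 0.08514534092818608}
```

View pics/top0.png

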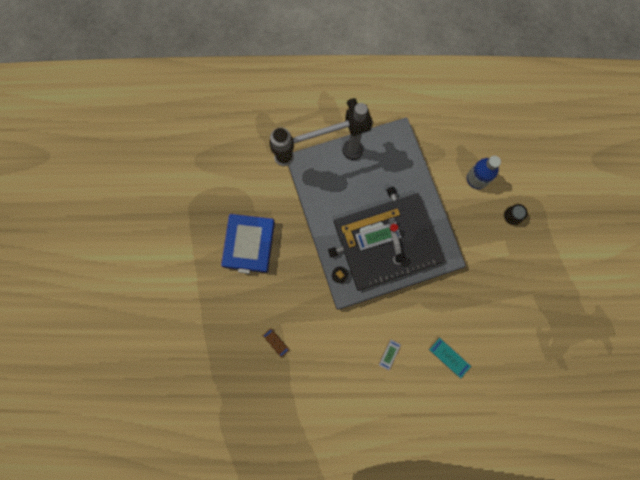

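View pics/scene0.png

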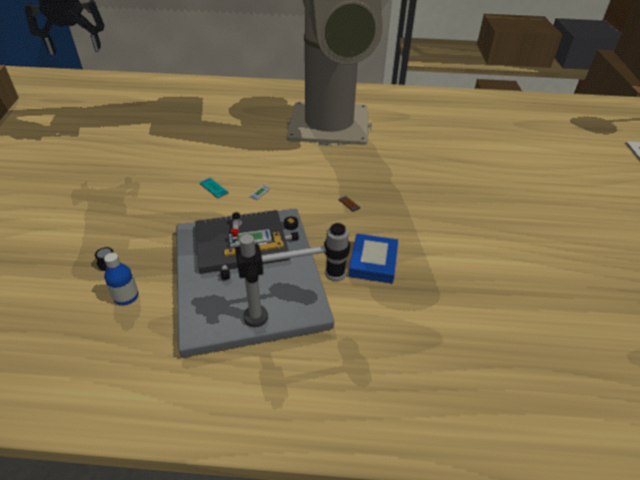

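Run:
```python
from h import *
crop('top0','t1',(320,180,460,300),5.7)
```

```text
(no output)
```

View pics/t1.png

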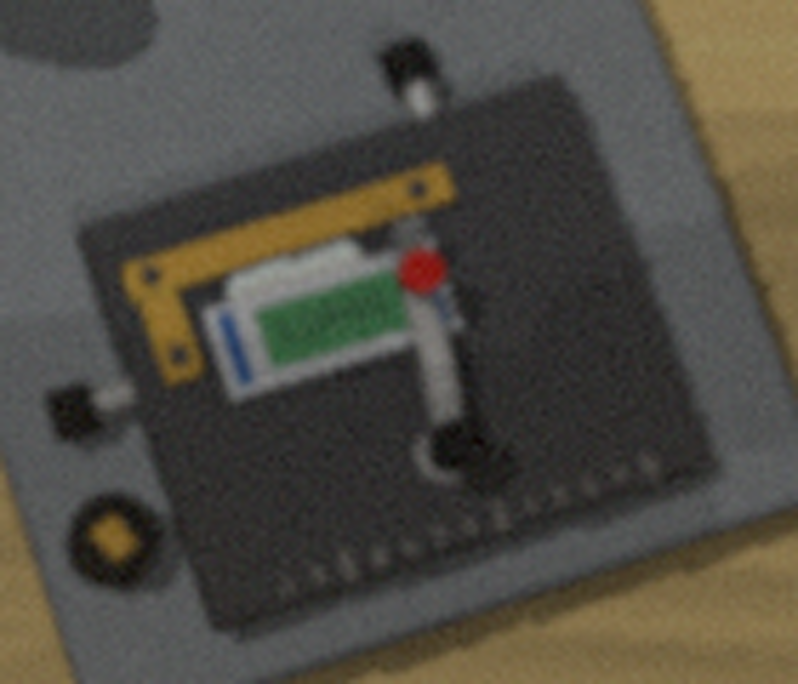

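```bash
cat >> h.py <<'E'
def fit2(L,W):
    L=np.array(L,float);W=np.array(W,float);a=L-L.mean(0);b=W-W.mean(0)
    th=np.arctan2((a[:,0]*b[:,1]-a[:,1]*b[:,0]).sum(),(a*b).sum())
    R=np.array([[np.cos(th),-np.sin(th)],[np.sin(th),np.cos(th)]]);t=W.mean(0)-R@L.mean(0)
    return th,R,t,W-(L@R.T+t)
E
python3 - <<'E'
from h import *
s=load('top0')
f=lambda p:(np.array(p,float)+.5)/5.7-.5+[320,180]
st=atz(s,f([(80,228),(562,75),(716,470),(215,630)]),.046)[:,:2]
L=np.array([(45,60),(45,-105),(-90,-105),(-90,60)])/1000
th,R,t,r=fit2(L,st);print(th,t,r)
br=atz(s,f([(443,162),(456,200),(122,262),(172,384),(203,374)]),.052)[:,:2]
print(((br-t)@R)*1000)
sl=atz(s,f([(205,308),(236,403),(462,325)]),.052)[:,:2]
print('slide',((sl-t)@R)*1000)
k=atz(s,f([(422,270)]),.046+.0175+6.5e-3+.006+.003)[:,:2]
print('knob',((k-t)@R)*1000,k)
p=atz(s,f([(470,445)]),.046+.024)[:,:2]
print('post',((p-t)@R)*1000, p)
E
```

```text
0.3100506368701938 [ 0.56684988 -0.10848617] [[-0.00026659 -0.00062969]
 [-0.00030403  0.00093444]
 [-0.00022356 -0.0005328 ]
 [ 0.00079418  0.00022805]]
[[ 28.32015993 -56.06383443]
 [ 15.38289114 -55.75713506]
 [ 28.75380144  51.08073811]
 [-12.96458654  48.64934952]
 [-12.93545972  38.44317041]]
slide [[  6.76463377  31.05533964]
 [-24.77495869  31.64012272]
 [-23.12679577 -43.80333305]]
knob [[ -7.13785779 -31.58068929]] [[ 0.56968785 -0.14073885]]
post [[-61.43622396 -29.17254569]] [[ 0.51724379 -0.15501233]]
```

```bash
cat >> h.py <<'E'
from scipy.spatial.transform import Rotation as Ro
def Rt(phi): 
    c,s=np.cos(phi),np.sin(phi); return np.array([[0,c,s],[0,s,-c],[-1,0,0.]])
def plan(wps):
    """wps: list of (x,y,z,phi,nrows)"""
    o=observe(); p=np.array(o['ee_pos']);R=np.array(o['eef_rot']);out=[]
    for x,y,z,phi,n in wps:
        p0=p.copy();R0=R.copy();rv=Ro.from_matrix(R0.T@Rt(phi)).as_rotvec()
        for i in range(1,n+1):
            pt=p0+(np.array([x,y,z])-p0)*i/n; Rn=R0@Ro.from_rotvec(rv*i/n).as_matrix()
            d=R.T@(pt-p)*1000; a=Ro.from_matrix(R.T@Rn).as_rotvec()
            out.append(list(np.round(d,1))+list(np.round(a,3))); p,R=pt,Rn
    for r in out: print([float(v) for v in r])
def st():
    o=observe();R=o['eef_rot'];print('t',round(o['time'],2),'p',np.round(o['ee_pos'],4),'phi',round(float(np.arctan2(R[1,1],R[0,1])),4),'tilt',np.round(R[2],4),'F',np.round(o['wrist_force'],2),'gap',round(o['finger_gap'],4))
E
python3 - <<'E'
from h import *
plan([(.53,-.155,.25,.19,10)])
E
```

```text
[-0.0, 45.4, -28.6, 0.013, -0.0, -0.0]
[-0.0, 45.1, -29.2, 0.013, -0.0, -0.0]
[-0.0, 44.7, -29.8, 0.013, -0.0, -0.0]
[-0.0, 44.3, -30.3, 0.013, -0.0, -0.0]
[-0.0, 43.9, -30.9, 0.013, -0.0, -0.0]
[-0.0, 43.5, -31.5, 0.013, -0.0, -0.0]
[-0.0, 43.1, -32.0, 0.013, -0.0, -0.0]
[-0.0, 42.7, -32.6, 0.013, -0.0, -0.0]
[-0.0, 42.2, -33.1, 0.013, -0.0, -0.0]
[-0.0, 41.8, -33.7, 0.013, -0.0, -0.0]
```

Request:
jog_arm(
  deltas=[0,45,-29,0.013,0,0,0,45,-29,0.013,0,0,0,45,-30,0.013,0,0,0,44,-30,0.013,0,0,0,44,-31,0.013,0,0],
  claw=165,
  newtons=20,
)

```text
time: 0.78
ee_pos: [0.3607, -0.3583, 0.2474]
eef_rot: [[-0.002, 0.97, 0.243], [0.004, 0.243, -0.97], [-1.0, -0.001, -0.004]]
wrist_force: [0.5, -1.2, 0.4]
finger_gap: 0.0303
```

Request:
jog_arm(
  deltas=[0,43,-31,0.013,0,0,0,43,-32,0.013,0,0,0,43,-33,0.013,0,0,0,42,-33,0.013,0,0,0,42,-34,0.013,0,0],
)

```text
time: 1.4
ee_pos: [0.5374, -0.145, 0.247]
eef_rot: [[-0.002, 0.984, 0.177], [0.004, 0.177, -0.984], [-1.0, -0.001, -0.004]]
wrist_force: [-0.0, -0.6, 0.6]
finger_gap: 0.0299
```

Run:
```python
from h import *
st()
s=snap('wrist','w1');st()
```

```text
t 1.4 p [ 0.5374 -0.145   0.247 ] phi 0.178 tilt [-1.     -0.0013 -0.0041] F [-0.04 -0.58  0.61] gap 0.0299
t 1.45 p [ 0.5405 -0.1396  0.2469] phi 0.1805 tilt [-1.      0.0014 -0.0071] F [-2.35  5.39  0.42] gap 0.0302
```

View pics/w1.png

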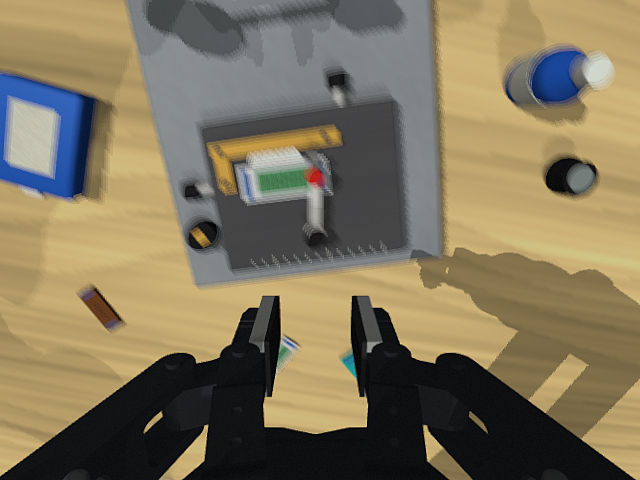

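Motion-blurred. Look again when still.

Run:
```python
from h import *
st()
s=snap('wrist','w2',(180,80,440,280),3);st()
```

```text
t 1.45 p [ 0.5405 -0.1396  0.2469] phi 0.1805 tilt [-1.      0.0014 -0.0071] F [-2.35  5.39  0.42] gap 0.0302
t 1.5 p [ 0.5388 -0.1421  0.2468] phi 0.1831 tilt [-1.0e+00 -4.0e-04 -5.9e-03] F [ 0.07 -1.13 -0.07] gap 0.0302
```

View pics/w2.png

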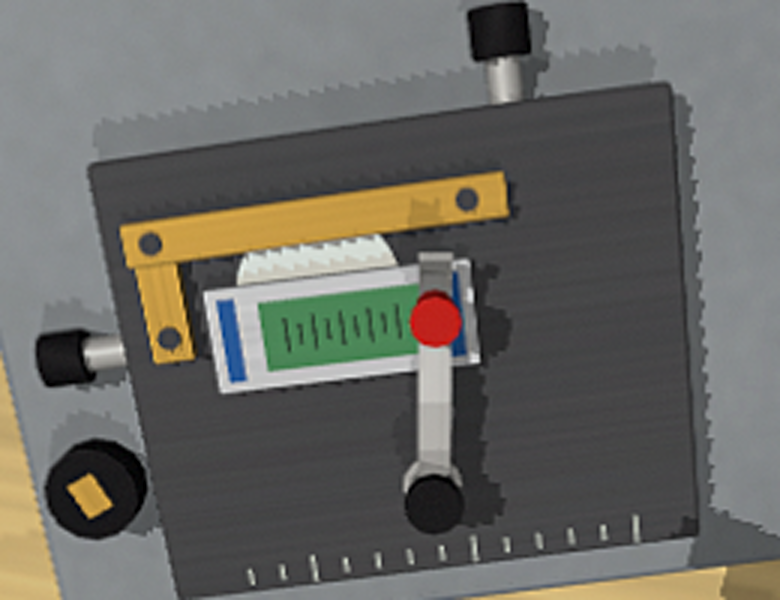

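Run:
```python
from h import *
s=load('w2')
f=lambda p:(np.array(p,float)+.5)/3-.5+[180,80]
g=lambda p,z:atz(s,f(p),z)[:,:2]
st=g([(88,163),(670,83),(698,533),(180,600)],.046)
L=np.array([(45,60),(45,-105),(-90,-105),(-90,60)])/1000
th,R,t,r=fit2(L,st);print(th,t,r*1000)
br=g([(505,172),(509,215),(120,228),(193,357)],.052)
LB=np.array([(27,-56),(15,-56),(27,50),(-13,38)])/1000
print(((br-t)@R)*1000)
th,R,t,r=fit2(np.r_[L,LB],np.r_[st,br]);print(th,t,np.round(r*1000,1).tolist())
loc=lambda w:((w-t)@R)*1000
sl=g([(204,291),(222,394),(481,363),(469,259)],.052)
tt=fit2(np.array([(15,38),(-15,38),(-15,-38),(15,-38)])/1000,sl)
print('slide',loc(sl),loc(tt[2]),tt[0]-th,tt[3]*1000)
k=g([(436,320)],.0785);print('knob',k,loc(k))
p=g([(434,503)],.070);print('post',p,loc(p))
d=k-p;print('leaf dir',np.arctan2(d[0,1],d[0,0]),np.hypot(*d[0]))
print(bydepth(s,f([(436,320),(434,503),(350,330),(600,400)])))
```

```text
0.3149335419348991 [ 0.56807404 -0.10681679] [[ 0.00382312 -1.08145486]
 [-1.27700275  0.47198232]
 [ 0.82900503  1.39217858]
 [ 0.4441746  -0.78270604]]
[[ 26.47111332 -56.17172636]
 [ 14.79437888 -55.98912659]
 [ 26.05953379  52.07496873]
 [-12.8324323   38.66288872]]
0.31619391904842725 [ 0.56777636 -0.10656935] [[0.4, -1.4], [-1.1, 0.1], [1.0, 1.2], [0.8, -0.9], [-0.2, -0.6], [0.0, -0.3], [-1.2, 1.4], [0.3, 0.5]]
slide [[  5.70059735  31.60563889]
 [-24.50500634  32.04160228]
 [-25.55572938 -43.74475996]
 [  4.38581305 -43.88186727]] [-9.99358133 -5.99484651] -0.014807375494179376 [[ 0.18043308 -0.12325036]
 [-0.015541   -0.19603886]
 [-0.0084829   0.02228521]
 [-0.15640918  0.297004  ]]
knob [[ 0.57138773 -0.13972025]] [[ -6.87597836 -32.63043301]]
post [[ 0.51877643 -0.14928351]] [[-59.85282928 -25.36003228]]
leaf dir 0.17980857740695336 0.053473408902068746
[[ 0.57114268 -0.13979272  0.07702224]
 [ 0.51916491 -0.14919164  0.07115708]
 [ 0.55983563 -0.11739568  0.05247378]
 [ 0.55173624 -0.19325319  0.04767547]]
```

Run:
```python
from h import *
plan([(.5713,-.140,.23,.182,2),(.5713,-.140,.11,.182,3)])
```

```text
[8.4, 16.2, 2.0, 0.001, -0.003, 0.0]
[8.4, 16.2, 2.0, 0.001, -0.003, 0.0]
[40.0, 0.0, 0.0, 0.0, 0.0, -0.0]
[40.0, 0.0, 0.0, 0.0, 0.0, -0.0]
[40.0, 0.0, 0.0, 0.0, 0.0, -0.0]
```

Request:
jog_arm(
  deltas=[8,16,2,0,-0.003,0,8,16,2,0,-0.003,0,40,0,0,0,0,0,40,0,0,0,0,0,36,0,0,0,0,0],
)

```text
time: 2.12
ee_pos: [0.5736, -0.1416, 0.1143]
eef_rot: [[0.005, 0.983, 0.184], [-0.004, 0.185, -0.983], [-1.0, 0.004, 0.004]]
wrist_force: [-0.0, -0.7, 0.6]
finger_gap: 0.0303
```

Run:
```python
from h import *
st()
s=snap('wrist','w3');st()
plan([(.5713,-.140,.079,.182,3)])
```

```text
t 2.12 p [ 0.5736 -0.1416  0.1143] phi 0.1856 tilt [-1.      0.004   0.0043] F [-0.01 -0.69  0.61] gap 0.0303
t 2.17 p [ 0.5703 -0.1406  0.1083] phi 0.1854 tilt [-1.0e+00 -3.1e-03  5.0e-04] F [-2.92  1.84 -4.56] gap 0.0301
[9.8, 0.4, -0.1, 0.001, 0.0, 0.001]
[9.8, 0.4, -0.1, 0.001, 0.0, 0.001]
[9.8, 0.4, -0.1, 0.001, 0.0, 0.001]
```

View pics/w3.png

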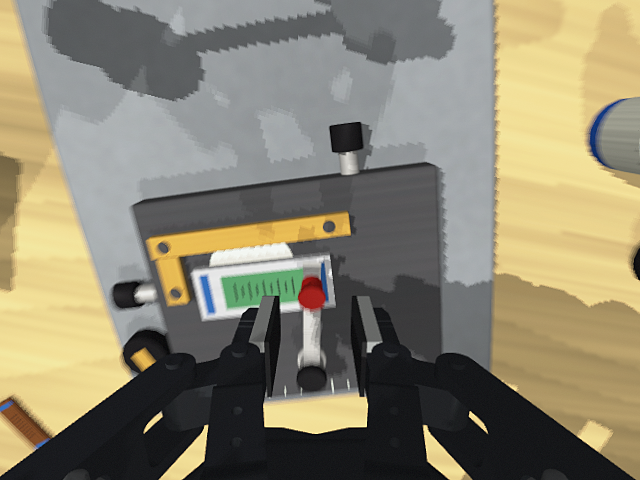

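Request:
jog_arm(
  deltas=[10,0.4,0,0,0,0,10,0.4,0,0,0,0,9,0.4,0,0,0,0,0,0,0,0,0,0,0,0,0,0,0,0],
)

```text
time: 2.8
ee_pos: [0.5727, -0.1418, 0.0807]
eef_rot: [[-0.0, 0.983, 0.184], [-0.002, 0.184, -0.983], [-1.0, -0.001, 0.002]]
wrist_force: [0.8, 0.5, 0.0]
finger_gap: 0.0301
```

Run:
```python
from h import *
st()
s=snap('wrist','w4',(200,200,440,400),3);st()
```

```text
t 2.8 p [ 0.5727 -0.1418  0.0807] phi 0.1848 tilt [-1.0e+00 -5.0e-04  2.2e-03] F [0.81 0.55 0.01] gap 0.0301
t 2.85 p [ 0.5727 -0.1417  0.0807] phi 0.1848 tilt [-1.0e+00 -5.0e-04  2.2e-03] F [-0.53  0.21  0.21] gap 0.0304
```

View pics/w4.png

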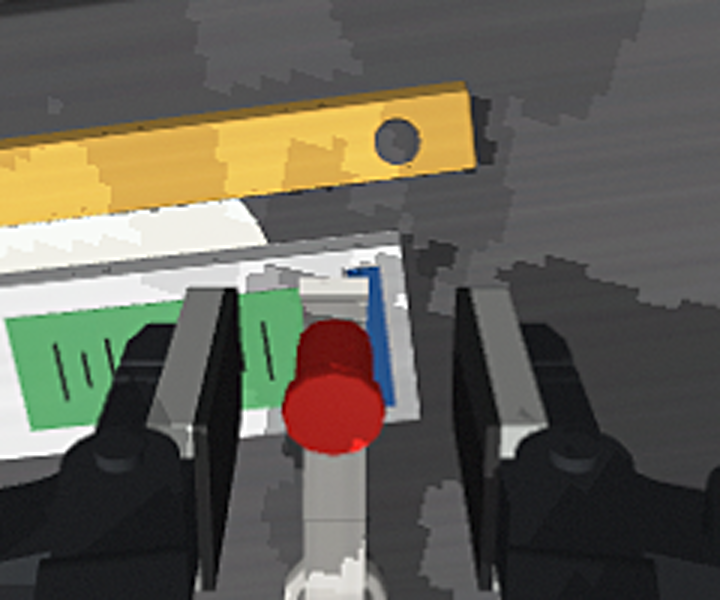

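Request:
jog_arm(
  deltas=[1,0,-1.5,0,0,0,0,0,0,0,0,0,0,0,0,0,0,0,0,0,0,0,0,0,0,0,0,0,0,0],
  claw=255,
  newtons=20,
)

```text
time: 3.48
ee_pos: [0.5728, -0.1403, 0.0805]
eef_rot: [[0.001, 0.983, 0.184], [-0.003, 0.184, -0.983], [-1.0, 0.0, 0.003]]
wrist_force: [-0.2, -0.4, -0.4]
finger_gap: 0.0119
```

Run:
```python
from h import *
st()
s=snap('wrist','w5',(200,200,440,400),3);st()
```

```text
t 3.48 p [ 0.5728 -0.1403  0.0805] phi 0.185 tilt [-1.0e+00  4.0e-04  2.9e-03] F [-0.15 -0.4  -0.38] gap 0.0119
t 3.52 p [ 0.5728 -0.1403  0.0806] phi 0.185 tilt [-1.0e+00  5.0e-04  2.9e-03] F [-0.19  0.76 -0.6 ] gap 0.0114
```

View pics/w5.png

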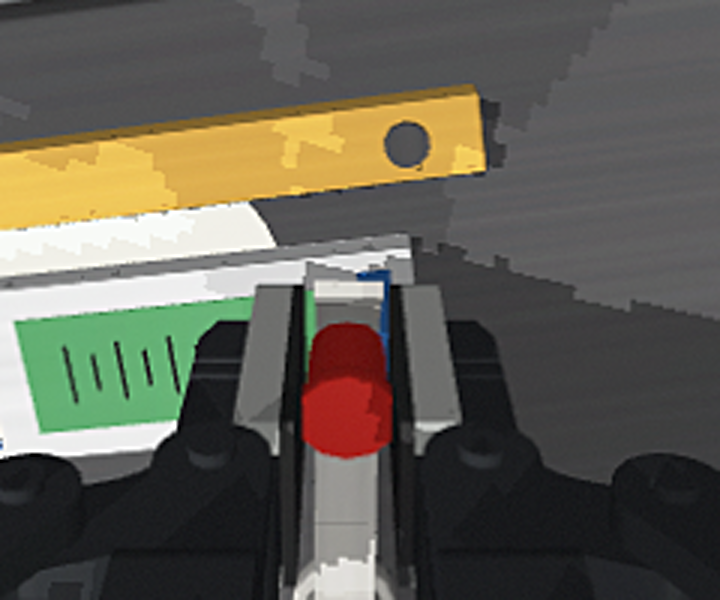

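Request:
jog_arm(
  deltas=[-2,0,0,0,0,0,-3,0,0,0,0,0,-3,0,0,0,0,0,0,0,0,0,0,0,0,0,0,0,0,0],
)

```text
time: 4.15
ee_pos: [0.5707, -0.1401, 0.0866]
eef_rot: [[-0.004, 0.983, 0.184], [-0.002, 0.184, -0.983], [-1.0, -0.004, 0.001]]
wrist_force: [0.8, -1.0, -5.9]
finger_gap: 0.0116
```

Run:
```python
from h import *
st()
s=snap('wrist','w6',(200,200,440,400),3);st()
o=observe();p=o['ee_pos'];R=o['eef_rot'];phi=np.arctan2(R[1,1],R[0,1])
P=np.array([.5178,-.1494]);d=p[:2]-P;a=np.arctan2(d[1],d[0]);r=np.hypot(*d);print(a,r)
w=[]
for i in range(1,11):
    b=a-1.3*i/10; w.append((P[0]+r*np.cos(b),P[1]+r*np.sin(b),p[2],phi-1.3*i/10,1))
plan(w)
```

```text
t 4.15 p [ 0.5707 -0.1401  0.0866] phi 0.1848 tilt [-1.     -0.004   0.0011] F [ 0.8 -1.  -5.9] gap 0.0116
t 4.2 p [ 0.5707 -0.14    0.0866] phi 0.1848 tilt [-1.     -0.004   0.0011] F [-0.28 -1.14 -5.43] gap 0.0118
0.17545148467494043 0.05368229475603399
[0.0, -0.5, 7.0, 0.13, 0.001, 0.004]
[-0.0, -0.5, 7.0, 0.13, 0.0, 0.0]
[-0.0, -0.5, 7.0, 0.13, 0.0, 0.0]
[-0.0, -0.5, 7.0, 0.13, 0.0, 0.0]
[-0.0, -0.5, 7.0, 0.13, 0.0, 0.0]
[0.0, -0.5, 7.0, 0.13, 0.0, -0.0]
[0.0, -0.5, 7.0, 0.13, 0.0, -0.0]
[0.0, -0.5, 7.0, 0.13, 0.0, -0.0]
[0.0, -0.5, 7.0, 0.13, 0.0, -0.0]
[0.0, -0.5, 7.0, 0.13, 0.0, -0.0]
```

View pics/w6.png

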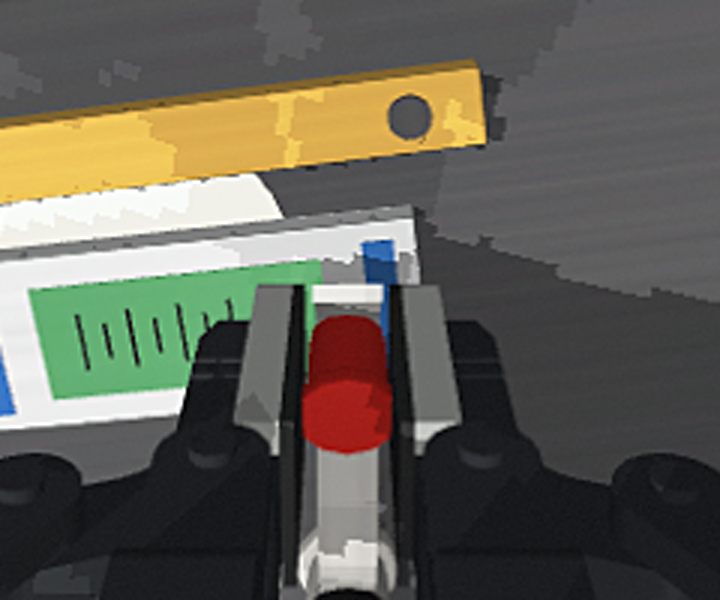

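Request:
jog_arm(
  deltas=[0,-0.5,7,0.13,0,0,0,-0.5,7,0.13,0,0,0,-0.5,7,0.13,0,0,0,-0.5,7,0.13,0,0,0,-0.5,7,0.13,0,0],
)

```text
time: 4.82
ee_pos: [0.5661, -0.174, 0.0867]
eef_rot: [[-0.003, 0.885, -0.465], [-0.001, -0.465, -0.885], [-1.0, -0.002, 0.002]]
wrist_force: [-0.5, -0.4, -5.9]
finger_gap: 0.0116
```

Run:
```python
from h import *
st()
o=observe();p=o['ee_pos'];R=o['eef_rot'];phi=np.arctan2(R[1,1],R[0,1])
P=np.array([.5178,-.1494]);d=p[:2]-P;a=np.arctan2(d[1],d[0]);r=np.hypot(*d);print(a,r)
w=[]
tot=a+1.1
n=int(np.ceil(abs(tot)/.13))
for i in range(1,n+1):
    b=a-tot*i/n;rr=r+(.0537-r)*i/n; w.append((P[0]+rr*np.cos(b),P[1]+rr*np.sin(b),.0866,phi-(phi+1.1)*i/n,1))
plan(w)
```

```text
t 4.83 p [ 0.5661 -0.174   0.0867] phi -0.4834 tilt [-1.     -0.0017  0.0022] F [-0.46 -0.4  -5.93] gap 0.0116
-0.4709397852430058 0.05420630039317806
[0.2, -0.4, 6.8, 0.123, 0.002, 0.002]
[-0.0, -0.5, 6.8, 0.123, -0.0, 0.0]
[-0.0, -0.5, 6.8, 0.123, -0.0, 0.0]
[-0.0, -0.5, 6.8, 0.123, -0.0, 0.0]
[-0.0, -0.5, 6.7, 0.123, -0.0, 0.0]
```

Request:
jog_arm(
  deltas=[0,-0.5,7,0.125,0,0,0,-0.5,7,0.125,0,0,0,-0.5,7,0.125,0,0,0,-0.5,7,0.125,0,0,0,-0.5,7,0.125,0,0],
)

```text
time: 5.45
ee_pos: [0.5416, -0.1988, 0.0874]
eef_rot: [[0.0, 0.427, -0.904], [-0.002, -0.904, -0.427], [-1.0, 0.002, 0.001]]
wrist_force: [-0.6, -0.8, -5.8]
finger_gap: 0.0114
```

Run:
```python
from h import *
st()
o=observe();p=o['ee_pos'];P=np.array([.5178,-.1494]);d=p[:2]-P;print(np.arctan2(d[1],d[0]),np.hypot(*d))
s=snap('wrist','w7')
```

```text
t 5.45 p [ 0.5416 -0.1988  0.0874] phi -1.1293 tilt [-1.0e+00  1.7e-03  8.0e-04] F [-0.56 -0.81 -5.82] gap 0.0114
-1.1211326124030434 0.05480826653588893
```

View pics/w7.png

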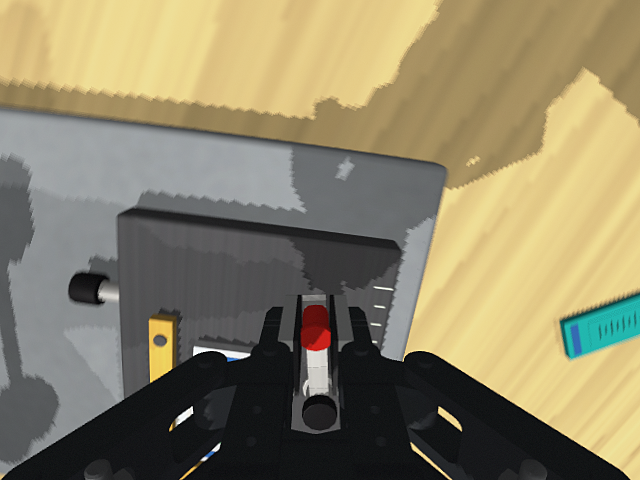

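Request:
jog_arm(
  deltas=[4,0,0,0,0,0,4,0,0,0,0,0,4.5,0,0,0,0,0,0,0,0,0,0,0,0,0,0,0,0,0],
)

```text
time: 6.12
ee_pos: [0.5436, -0.2015, 0.0765]
eef_rot: [[0.005, 0.429, -0.903], [-0.007, -0.903, -0.429], [-1.0, 0.008, -0.001]]
wrist_force: [-1.0, -3.0, -2.0]
finger_gap: 0.012
```

Request:
jog_arm(
  deltas=[0,0,0,0,0,0,0,0,0,0,0,0,0,0,0,0,0,0,-20,0,0,0,0,0,-30,0,0,0,0,0],
  claw=192,
)

```text
time: 6.75
ee_pos: [0.5427, -0.199, 0.1272]
eef_rot: [[0.002, 0.431, -0.902], [-0.003, -0.902, -0.431], [-1.0, 0.003, -0.0]]
wrist_force: [2.0, -0.2, -0.1]
finger_gap: 0.0208
```

Run:
```python
from h import *
st()
s=snap('top','t2',(320,180,460,300),5.7);snap('wrist','w8')
st()
```

```text
t 6.75 p [ 0.5427 -0.199   0.1272] phi -1.1255 tilt [-1.0e+00  3.5e-03 -3.0e-04] F [ 1.99 -0.2  -0.13] gap 0.0208
t 6.85 p [ 0.5458 -0.2005  0.1318] phi -1.1254 tilt [-0.9999  0.0104 -0.006 ] F [ 0.45 -0.12 -0.3 ] gap 0.0213
```

View pics/w8.png

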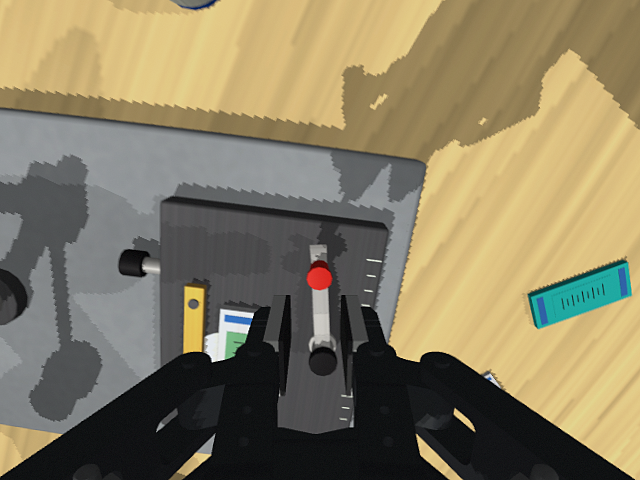

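```bash
cat >> h.py <<'E'
HOME=np.array([.5677,-.1068]);TH=.3155
RS=np.array([[np.cos(TH),-np.sin(TH)],[np.sin(TH),np.cos(TH)]])
def W(x,y): return tuple(HOME+RS@np.array([x,y])/1000)
def Lc(p): return RS.T@(np.array(p)[:2]-HOME)*1000
E
python3 - <<'E'
from h import *
x,y=W(-40,4);print(x,y,Lc(observe()['ee_pos']))
plan([(x,y,.14,-.4,6),(x,y,.14,TH,4)])
E
```

```text
0.5284331786039053 -0.11540910781946635 [-49.87157328 -82.23627438]
[-1.5, -14.0, -3.5, -0.121, -0.0, -0.002]
[-1.5, -13.5, -5.2, -0.121, -0.0, -0.002]
[-1.4, -12.8, -6.8, -0.121, -0.0, -0.002]
[-1.4, -11.9, -8.2, -0.121, -0.0, -0.002]
[-1.4, -10.8, -9.6, -0.121, -0.0, -0.002]
[-1.4, -9.6, -10.9, -0.121, -0.0, -0.002]
[0.0, 0.0, 0.0, -0.179, -0.0, 0.0]
[0.0, 0.0, 0.0, -0.179, -0.0, -0.0]
[0.0, 0.0, 0.0, -0.179, -0.0, -0.0]
[0.0, 0.0, 0.0, -0.179, -0.0, -0.0]
```

Request:
jog_arm(
  deltas=[-2,-14,-3,-0.14,0,0,-2,-13.5,-5,-0.14,0,0,-2,-13,-7,-0.14,0,0,-2,-12,-8,-0.14,0,0,-2,-10,-10,-0.14,0,0],
  claw=255,
)

```text
time: 7.48
ee_pos: [0.5292, -0.13, 0.1456]
eef_rot: [[0.016, 0.919, -0.395], [-0.009, -0.395, -0.919], [-1.0, 0.018, 0.002]]
wrist_force: [-0.1, 0.6, -0.7]
finger_gap: -0.0001
```

Run:
```python
from h import *
st()
x,y=W(-40,4)
plan([(x,y,.14,TH,5)])
```

```text
t 7.47 p [ 0.5292 -0.13    0.1456] phi -0.4057 tilt [-0.9998  0.0177  0.002 ] F [-0.11  0.58 -0.7 ] gap -0.0001
[1.1, -1.3, -2.6, -0.144, 0.002, -0.003]
[1.1, -0.9, -2.8, -0.144, 0.002, -0.003]
[1.1, -0.5, -2.9, -0.144, 0.002, -0.003]
[1.1, -0.1, -2.9, -0.144, 0.002, -0.003]
[1.1, 0.3, -2.9, -0.144, 0.002, -0.003]
```

Request:
jog_arm(
  deltas=[1,-1.3,-2.6,-0.145,0.002,-0.003,1,-1,-2.8,-0.145,0.002,-0.003,1,-0.5,-2.9,-0.145,0.002,-0.003,1,0,-2.9,-0.145,0.002,-0.003,1,0.3,-2.9,-0.145,0.002,-0.003],
)

```text
time: 8.1
ee_pos: [0.529, -0.1139, 0.1438]
eef_rot: [[0.005, 0.941, 0.339], [0.001, 0.339, -0.941], [-1.0, 0.005, 0.001]]
wrist_force: [0.8, 0.5, -0.6]
finger_gap: -0.0001
```

Run:
```python
from h import *
st()
s=snap('wrist','w9');st();print(Lc(observe()['ee_pos']))
x,y=W(-40,4)
plan([(x,y,.14,TH,1),(x,y,.085,TH,3)])
```

```text
t 8.1 p [ 0.529  -0.1139  0.1438] phi 0.3455 tilt [-1.e+00  5.e-03  8.e-04] F [ 0.81  0.49 -0.63] gap -0.0001
t 8.15 p [ 0.529  -0.1136  0.1437] phi 0.3529 tilt [-1.0e+00  4.9e-03  5.0e-04] F [-0.6  -0.11  0.26] gap 0.0
[-38.8936021   5.5448353]
[3.7, -1.2, 1.5, 0.037, 0.0, -0.005]
[18.3, -0.0, -0.0, 0.0, -0.0, 0.0]
[18.3, -0.0, -0.0, 0.0, -0.0, 0.0]
[18.3, -0.0, -0.0, 0.0, -0.0, 0.0]
```

View pics/w9.png

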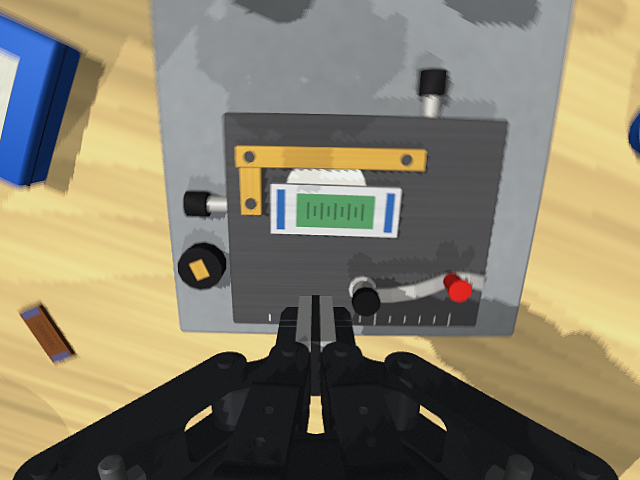

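Run:
```python
from h import *
crop('w9','w9c',(220,100,440,260),3.6)
```

```text
(no output)
```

View pics/w9c.png

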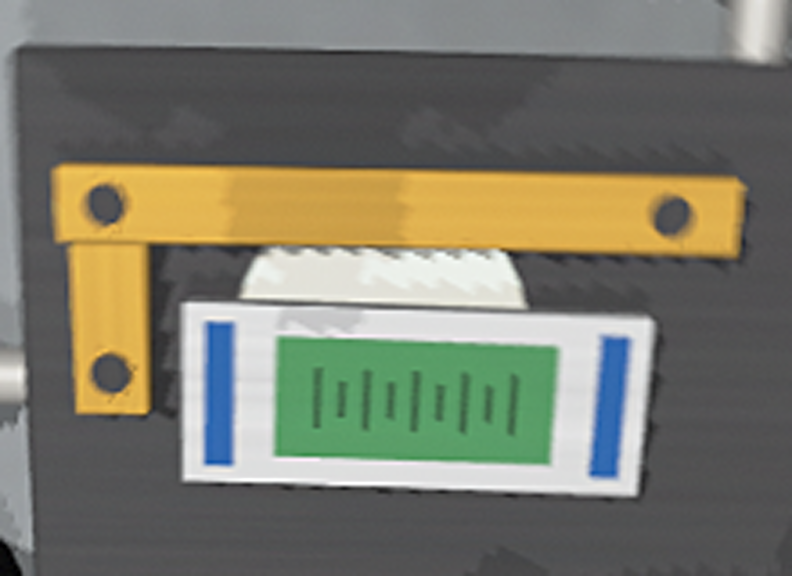

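Run:
```python
from h import *
s=load('w9')
f=lambda p:(np.array(p,float)+.5)/3.6-.5+[220,100]
g=lambda p,z:atz(s,f(p),z)[:,:2]
b=g([(53,165),(57,241),(743,182),(740,256),(150,412),(148,243)],.052)
L=np.array([(27,52),(15,52),(27,-56),(15,-56),(-13,38),(15,38)])/1000
th,R,t,r=fit2(L,b);print('home',th,t,np.round(r*1000,1).tolist())
sl=g([(183,303),(183,480),(639,496),(656,319)],.052)
q=fit2(np.array([(15,38),(-15,38),(-15,-38),(15,-38)])/1000,sl)
print('slide',(q[2]-t)@R*1000,q[0]-th,np.round(q[3]*1000,1).tolist())
print('corners',(sl-t)@R*1000)
```

```text
home 0.32230093741317006 [ 0.56791964 -0.10619256] [[-0.3, 0.4], [-0.1, 0.2], [-0.3, 0.0], [0.3, -0.5], [0.4, 0.1], [0.0, -0.2]]
slide [-9.83081391 -5.70783618] -0.011959589665831327 [[-0.2, 0.2], [0.1, 0.3], [0.1, -0.3], [0.0, -0.1]]
corners [[  5.49071891  32.31878442]
 [-24.20113521  32.699642  ]
 [-25.28893232 -43.85241505]
 [  4.67609299 -43.9973561 ]]
```

```bash
sed -i 's/^HOME=.*/HOME=np.array([.5679,-.1063]);TH=.319/' h.py
python3 - <<'E'
from h import *
x,y=W(-40,4)
print(Lc(observe()['ee_pos']))
plan([(x,y,.135,TH,1),(x,y,.090,TH,3)])
E
```

```text
[-39.22067548   5.26887735]
[8.7, -0.9, 1.2, 0.034, 0.0, -0.005]
[15.0, -0.0, -0.0, 0.0, -0.0, 0.0]
[15.0, -0.0, -0.0, 0.0, -0.0, 0.0]
[15.0, -0.0, -0.0, 0.0, -0.0, 0.0]
```

Request:
jog_arm(
  deltas=[9,-0.9,1.2,0.034,0,-0.005,15,0,0,0,0,0,15,0,0,0,0,0,15,0,0,0,0,0,0,0,0,0,0,0],
)

```text
time: 8.78
ee_pos: [0.5275, -0.1151, 0.0848]
eef_rot: [[-0.002, 0.953, 0.303], [0.0, 0.303, -0.953], [-1.0, -0.002, -0.001]]
wrist_force: [0.5, -0.8, 1.3]
finger_gap: -0.0003
```

Run:
```python
from h import *
st();print(Lc(observe()['ee_pos']))
s=snap('wrist','w10')
x,y=W(-40,4)
plan([(x,y,.0675,TH,3)])
```

```text
t 8.78 p [ 0.5275 -0.1151  0.0848] phi 0.3079 tilt [-1.e+00 -2.e-03 -7.e-04] F [ 0.55 -0.77  1.29] gap -0.0003
[-41.12745335   4.3656112 ]
[6.1, 0.2, 0.0, -0.004, 0.0, 0.0]
[6.1, 0.2, 0.0, -0.004, 0.0, 0.0]
[6.1, 0.2, 0.0, -0.004, 0.0, 0.0]
```

View pics/w10.png

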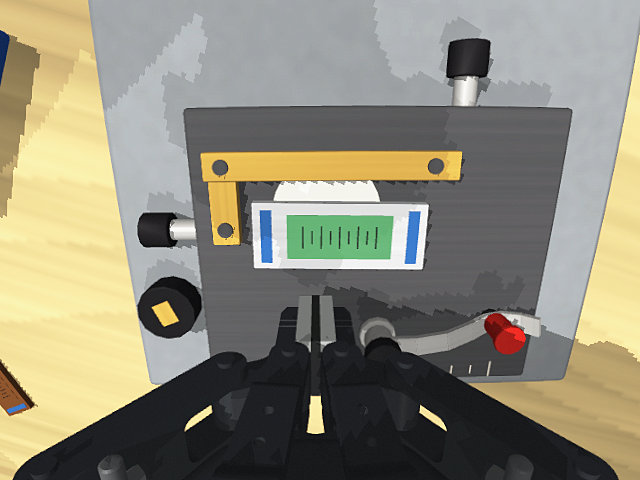

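Run:
```python
from h import *
x,y=W(-38.5,9)
plan([(x,y,.083,TH,2),(x,y,.0675,TH,3)])
```

```text
[1.4, 1.0, -2.5, -0.006, 0.0, 0.0]
[1.4, 1.1, -2.5, -0.006, 0.0, 0.0]
[5.2, 0.0, 0.0, 0.0, -0.0, -0.0]
[5.2, 0.0, 0.0, 0.0, -0.0, -0.0]
[5.2, 0.0, 0.0, 0.0, -0.0, -0.0]
```

Request:
jog_arm(
  deltas=[1.4,1,-2.5,-0.006,0,0,1.4,1,-2.5,-0.006,0,0,5,0,0,0,0,0,5,0,0,0,0,0,5,0,0,0,0,0],
)

```text
time: 9.45
ee_pos: [0.5302, -0.1099, 0.0691]
eef_rot: [[0.003, 0.949, 0.315], [-0.002, 0.315, -0.949], [-1.0, 0.002, 0.002]]
wrist_force: [0.8, -0.5, 0.2]
finger_gap: 0.0002
```

Run:
```python
from h import *
st();print(Lc(observe()['ee_pos']))
s=snap('wrist','w11',(160,120,460,345),2.6);st();print(Lc(observe()['ee_pos']))
```

```text
t 9.45 p [ 0.5302 -0.1099  0.0691] phi 0.321 tilt [-1.      0.0025  0.0025] F [ 0.77 -0.46  0.21] gap 0.0002
[-36.88321041   8.43896389]
t 9.5 p [ 0.5297 -0.1097  0.0682] phi 0.3209 tilt [-1.      0.0015  0.0018] F [-0.37 -0.39  0.05] gap 0.0001
[-37.35528973   8.71771937]
```

View pics/w11.png

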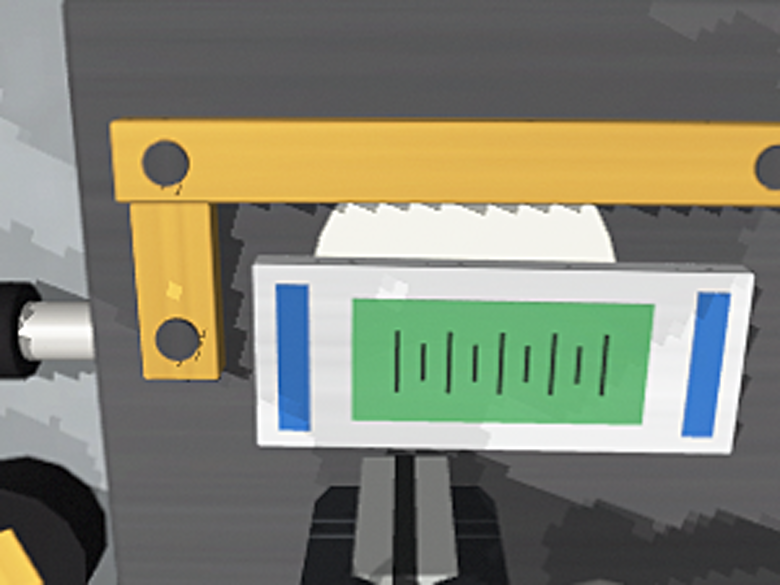

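Request:
jog_arm(
  deltas=[0.5,1.5,0,0,0,0,0,1.5,0,0,0,0,0,1.5,0,0,0,0,0,1.5,0,0,0,0,0,1.5,0,0,0,0],
)

```text
time: 10.12
ee_pos: [0.5372, -0.1074, 0.0677]
eef_rot: [[0.002, 0.949, 0.315], [-0.001, 0.315, -0.949], [-1.0, 0.001, 0.002]]
wrist_force: [-0.1, -0.9, -0.7]
finger_gap: 0.0001
```

Run:
```python
from h import *
st();print(Lc(observe()['ee_pos']))
s=snap('wrist','w12',(160,120,460,345),2.6);st();print(Lc(observe()['ee_pos']))
```

```text
t 10.12 p [ 0.5372 -0.1074  0.0677] phi 0.3206 tilt [-1.      0.0013  0.0017] F [-0.08 -0.9  -0.69] gap 0.0001
[-29.45658202   8.60107495]
t 10.18 p [ 0.5373 -0.1074  0.0677] phi 0.3206 tilt [-1.      0.0013  0.0018] F [-0.97 -0.79 -0.76] gap -0.0001
[-29.34202446   8.5765195 ]
```

View pics/w12.png

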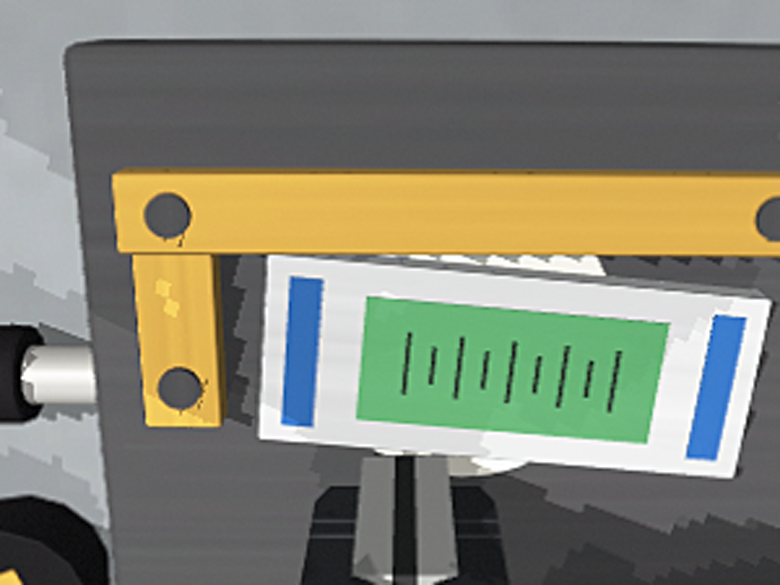

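Request:
jog_arm(
  deltas=[0,-4,0,0,0,0,0,0,7,0,0,0,0,0,8,0,0,0,0,0,7,0,0,0,0,0,0,0,0,0],
)

```text
time: 10.8
ee_pos: [0.541, -0.1316, 0.068]
eef_rot: [[0.003, 0.949, 0.315], [-0.002, 0.315, -0.949], [-1.0, 0.002, 0.002]]
wrist_force: [0.1, 0.3, -0.9]
finger_gap: 0.0
```

Run:
```python
from h import *
s=snap('wrist','w13',(160,120,460,345),2.6);st();print(Lc(observe()['ee_pos']))
```

```text
t 10.85 p [ 0.5409 -0.1313  0.0679] phi 0.3204 tilt [-1.      0.0017  0.0022] F [0.47 0.76 0.68] gap 0.0002
[-33.51891507 -15.26281571]
```

View pics/w13.png

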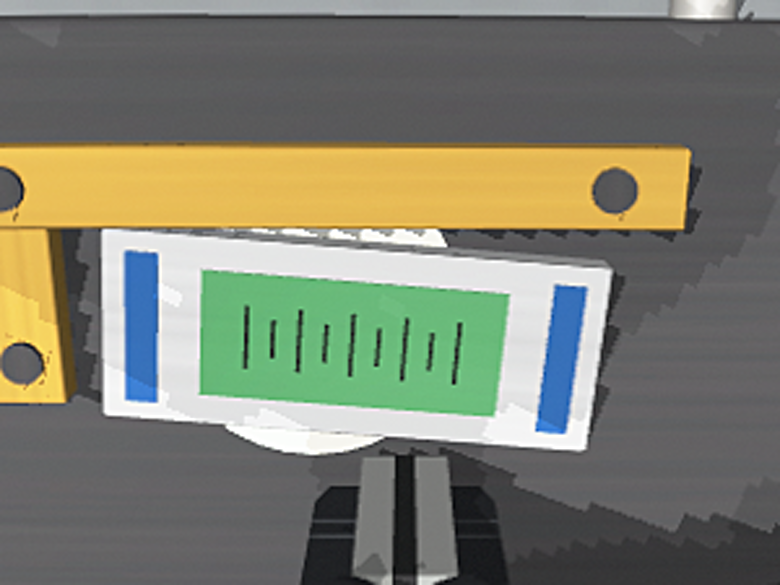

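Request:
jog_arm(
  deltas=[0.2,1.3,0,0,0,0,0,1.3,0,0,0,0,0,1.3,0,0,0,0,0,1.3,0,0,0,0,0,0.8,0,0,0,0],
)

```text
time: 11.48
ee_pos: [0.5466, -0.1288, 0.0675]
eef_rot: [[0.002, 0.949, 0.316], [-0.001, 0.316, -0.949], [-1.0, 0.001, 0.002]]
wrist_force: [-2.6, -1.5, 0.8]
finger_gap: 0.0001
```

Run:
```python
from h import *
st();s=snap('wrist','w14',(160,120,460,345),2.6);st();print(Lc(observe()['ee_pos']))
```

```text
t 11.47 p [ 0.5466 -0.1288  0.0675] phi 0.321 tilt [-1.      0.001   0.0018] F [-2.55 -1.46  0.78] gap 0.0001
t 11.53 p [ 0.5465 -0.1289  0.0675] phi 0.321 tilt [-1.0e+00  7.0e-04  1.8e-03] F [-1.54 -0.25  1.29] gap -0.0004
[-27.40780073 -14.69841338]
```

View pics/w14.png

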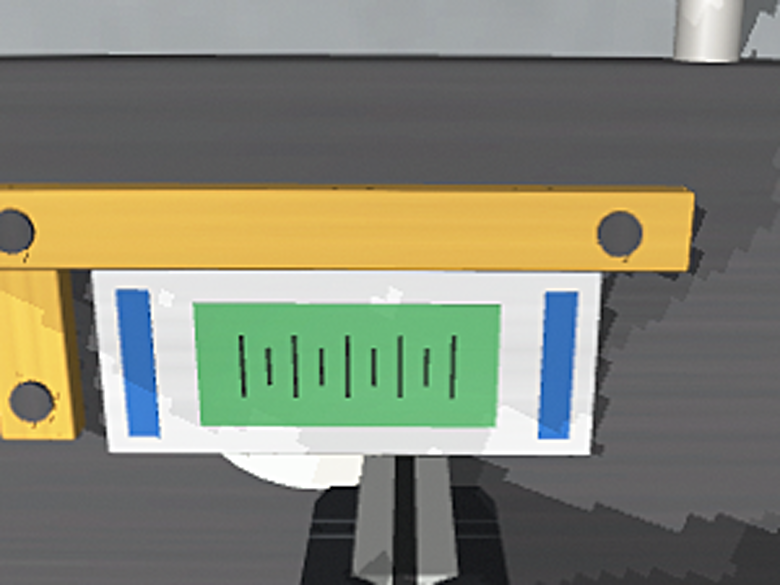

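Run:
```python
from h import *
a=W(-32,-14.7);b=W(-3,-60)
plan([(*a,.0685,TH,1),(*a,.095,TH,1),(*b,.1,TH,3)])
```

```text
[-1.0, -4.6, -0.0, 0.002, 0.002, -0.001]
[-26.5, 0.0, 0.0, 0.0, -0.0, 0.0]
[-1.7, 9.7, 15.1, 0.0, 0.0, -0.0]
[-1.7, 9.7, 15.1, 0.0, 0.0, 0.0]
[-1.7, 9.7, 15.1, 0.0, 0.0, 0.0]
```

Request:
jog_arm(
  deltas=[-1,-5,0,0,0,0,-27,0,0,0,0,0,-2,10,15,0,0,0,-2,10,15,0,0,0,-2,10,15,0,0,0],
)

```text
time: 12.15
ee_pos: [0.5834, -0.1637, 0.1024]
eef_rot: [[0.001, 0.949, 0.316], [-0.001, 0.316, -0.949], [-1.0, 0.0, 0.001]]
wrist_force: [0.5, -0.8, 0.3]
finger_gap: 0.0
```

Request:
jog_arm(
  deltas=[4,0,0,0,0,0,9,0,0,0,0,0,9,0,0,0,0,0,4,0,0,0,0,0,0,0,0,0,0,0],
)

```text
time: 12.78
ee_pos: [0.5813, -0.1628, 0.0731]
eef_rot: [[-0.002, 0.949, 0.316], [0.001, 0.316, -0.949], [-1.0, -0.002, -0.001]]
wrist_force: [0.1, 0.5, -0.1]
finger_gap: -0.0003
```

Run:
```python
from h import *
s=snap('wrist','w15',(120,100,460,355),2.3);st();print(Lc(observe()['ee_pos']))
plan([(*W(-3,-56),.0677,TH,1)])
```

```text
t 12.82 p [ 0.5814 -0.1628  0.0733] phi 0.3217 tilt [-1.     -0.0016 -0.0013] F [-0.22 -0.96 -0.17] gap -0.0003
[ -4.88184852 -57.87617756]
[5.6, 1.9, -1.9, 0.003, -0.001, 0.002]
```

View pics/w15.png

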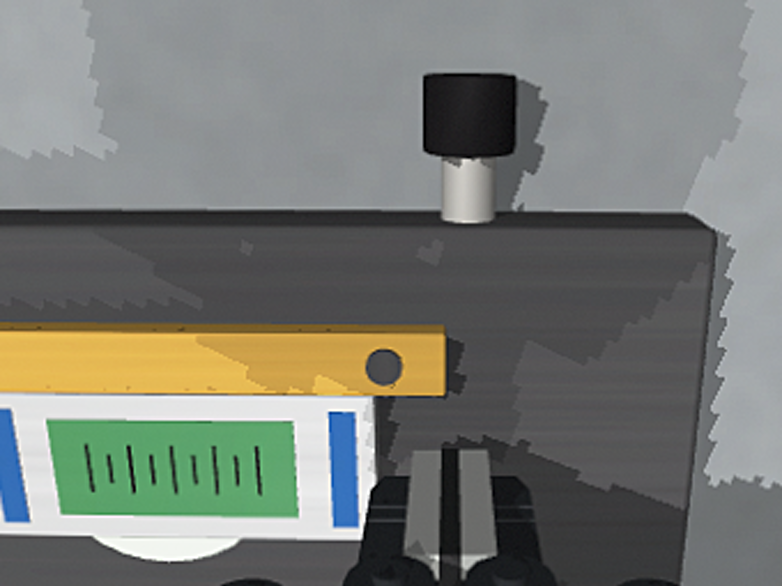

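Request:
jog_arm(
  deltas=[2.7,1,0,0,0,0,2.7,1,0,0,0,0,0,0,-1.5,0,0,0,0,0,-1.5,0,0,0,0,0,-1.5,0,0,0],
)

```text
time: 13.45
ee_pos: [0.5827, -0.1578, 0.0685]
eef_rot: [[-0.0, 0.949, 0.316], [0.0, 0.316, -0.949], [-1.0, -0.0, -0.0]]
wrist_force: [-0.6, -0.6, 0.1]
finger_gap: 0.0
```

Run:
```python
from h import *
st();s=snap('wrist','w16',(60,100,460,400),2);st();print(Lc(observe()['ee_pos']))
```

```text
t 13.45 p [ 0.5827 -0.1578  0.0685] phi 0.3217 tilt [-1.e+00 -3.e-04 -2.e-04] F [-0.6  -0.58  0.11] gap 0.0
t 13.5 p [ 0.5826 -0.1576  0.0685] phi 0.3218 tilt [-1.e+00 -3.e-04 -4.e-04] F [ 1.3   0.64 -0.79] gap 0.0002
[ -2.11288616 -53.31220312]
```

View pics/w16.png

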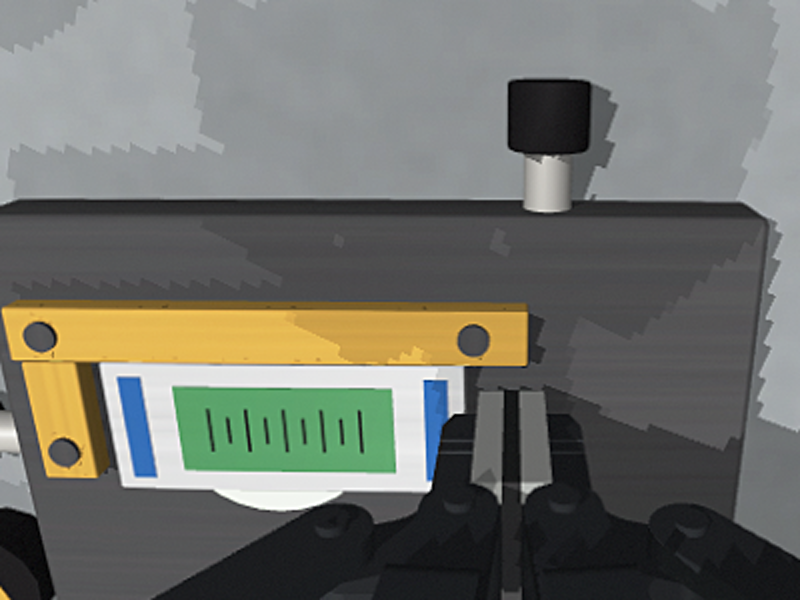

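Request:
jog_arm(
  deltas=[0.6,0,-1.2,0,0,0,0,0,-1.2,0,0,0,0,0,-1.2,0,0,0,0,0,-1,0,0,0,0,0,0,0,0,0],
)

```text
time: 14.12
ee_pos: [0.5811, -0.1529, 0.0681]
eef_rot: [[-0.0, 0.949, 0.316], [0.0, 0.316, -0.949], [-1.0, 0.0, -0.0]]
wrist_force: [-0.5, 0.0, -0.0]
finger_gap: -0.0
```

Run:
```python
from h import *
st();s=snap('wrist','w17',(60,160,360,360),2.6);st();print(Lc(observe()['ee_pos']))
```

```text
t 14.12 p [ 0.5811 -0.1529  0.0681] phi 0.3219 tilt [-1.e+00  0.e+00 -1.e-04] F [-0.54  0.05 -0.01] gap -0.0
t 14.18 p [ 0.5811 -0.153   0.0681] phi 0.3219 tilt [-1.e+00 -0.e+00 -1.e-04] F [ 0.79  0.42 -0.29] gap -0.0002
[ -2.05760216 -48.45258441]
```

View pics/w17.png

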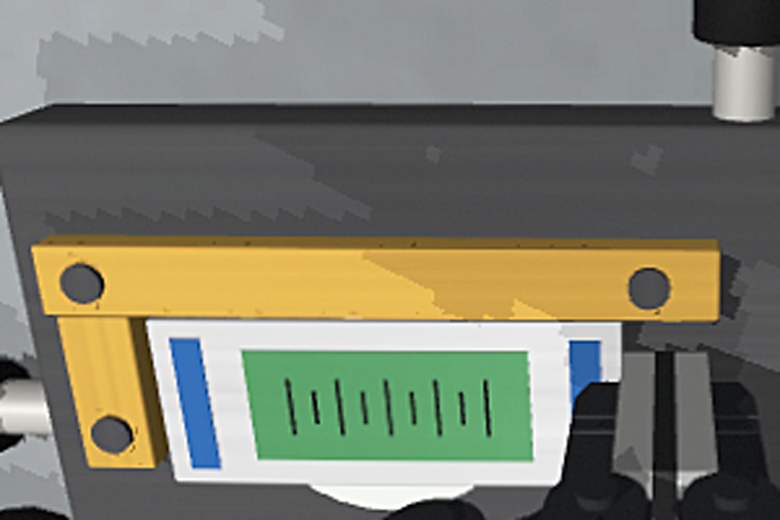

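Request:
jog_arm(
  deltas=[0,0,-0.8,0,0,0,0,0,-0.8,0,0,0,0,0,-0.8,0,0,0,0,0,0,0,0,0,0,0,0,0,0,0],
)

```text
time: 14.8
ee_pos: [0.5803, -0.1506, 0.0681]
eef_rot: [[-0.0, 0.949, 0.316], [0.0, 0.316, -0.949], [-1.0, -0.0, -0.0]]
wrist_force: [-0.3, -0.6, 0.6]
finger_gap: 0.0001
```

Run:
```python
from h import *
st();s=snap('wrist','w18',(60,160,360,360),2.6);st();print(Lc(observe()['ee_pos']))
```

```text
t 14.8 p [ 0.5803 -0.1506  0.0681] phi 0.3218 tilt [-1.e+00 -0.e+00 -1.e-04] F [-0.34 -0.65  0.58] gap 0.0001
t 14.85 p [ 0.5803 -0.1506  0.0681] phi 0.3218 tilt [-1.e+00 -1.e-04 -1.e-04] F [-0.32 -0.06  1.19] gap 0.0001
[ -2.0966042  -45.95397842]
```

View pics/w18.png

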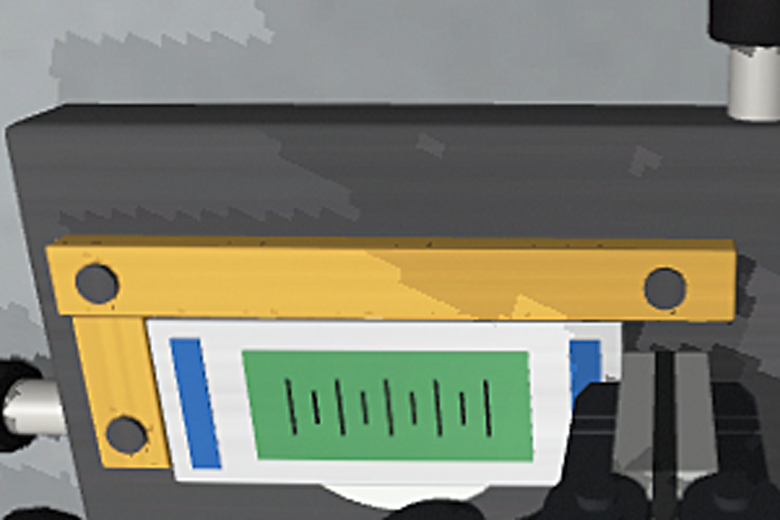

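Request:
jog_arm(
  deltas=[0,0,-0.5,0,0,0,0,0,-0.5,0,0,0,0,0,0,0,0,0,0,0,0,0,0,0,0,0,0,0,0,0],
)

```text
time: 15.48
ee_pos: [0.5802, -0.1501, 0.0683]
eef_rot: [[0.0, 0.949, 0.316], [-0.001, 0.316, -0.949], [-1.0, 0.0, 0.001]]
wrist_force: [-0.0, 0.4, -0.5]
finger_gap: 0.0001
```

Run:
```python
from h import *
st();s=snap('wrist','w19',(60,160,360,360),2.6);st();print(Lc(observe()['ee_pos']))
```

```text
t 15.47 p [ 0.5802 -0.1501  0.0683] phi 0.3216 tilt [-1.e+00  2.e-04  8.e-04] F [-0.05  0.35 -0.55] gap 0.0001
t 15.53 p [ 0.5802 -0.1501  0.0683] phi 0.3216 tilt [-1.e+00  2.e-04  8.e-04] F [-0.28 -0.67  0.4 ] gap -0.0002
[ -2.10597993 -45.48405646]
```

View pics/w19.png

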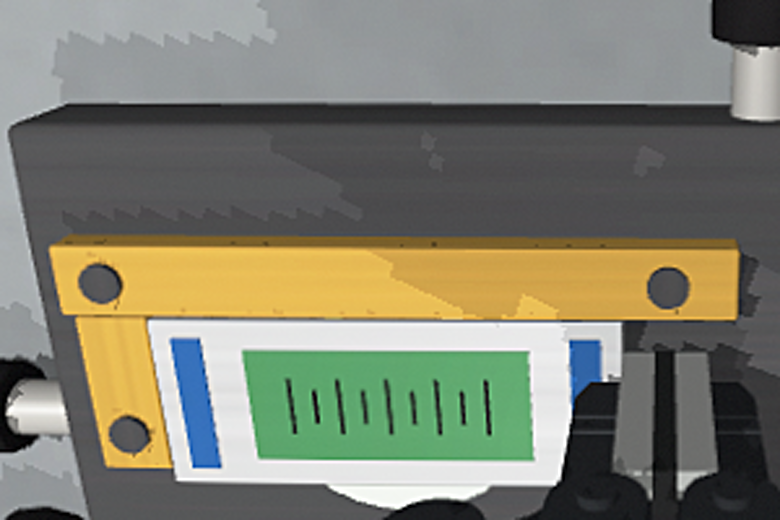

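Request:
jog_arm(
  deltas=[0,0,-0.6,0,0,0,0,0,-0.6,0,0,0,0,0,-0.6,0,0,0,0,0,-0.6,0,0,0,0,0,-0.6,0,0,0],
)

```text
time: 16.15
ee_pos: [0.5802, -0.1499, 0.0693]
eef_rot: [[0.003, 0.949, 0.315], [-0.005, 0.315, -0.949], [-1.0, 0.001, 0.006]]
wrist_force: [1.3, -4.9, 0.4]
finger_gap: 0.0002
```

Run:
```python
from h import *
st();s=snap('wrist','w20',(60,160,360,360),2.6);st();print(Lc(observe()['ee_pos']))
```

```text
t 16.15 p [ 0.5802 -0.1499  0.0693] phi 0.3209 tilt [-1.      0.0014  0.0058] F [ 1.31 -4.87  0.35] gap 0.0002
t 16.2 p [ 0.5801 -0.1498  0.0693] phi 0.3209 tilt [-1.      0.0013  0.0058] F [ 0.2  -5.46 -0.35] gap -0.0001
[ -2.02661741 -45.17262014]
```

View pics/w20.png

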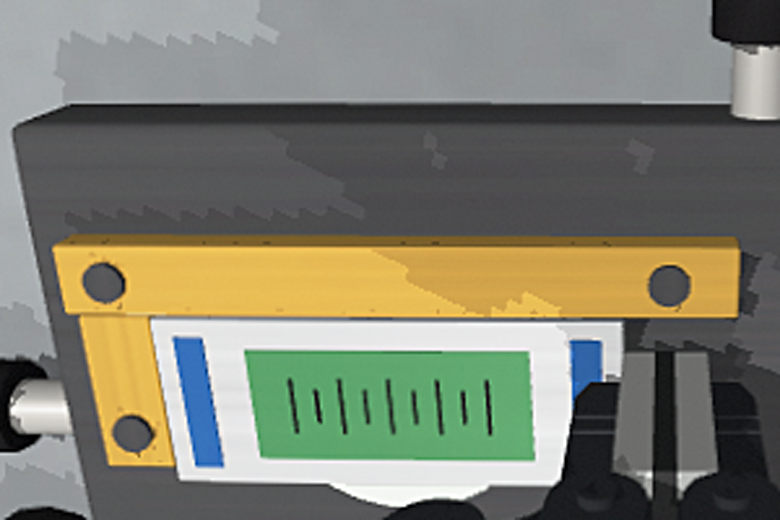

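Run:
```python
from h import *
a=W(-2,-52);b=W(-34,0)
plan([(*a,.069,TH,1),(*a,.1,TH,1),(*b,.1,TH,3),(*b,.0675,TH,3)])
```

```text
[0.4, 0.0, 6.8, 0.002, 0.006, -0.001]
[-31.0, 0.0, 0.0, 0.0, 0.0, 0.0]
[0.0, -10.7, -17.3, 0.0, 0.0, 0.0]
[0.0, -10.7, -17.3, 0.0, 0.0, 0.0]
[0.0, -10.7, -17.3, 0.0, 0.0, 0.0]
[10.8, -0.0, -0.0, 0.0, 0.0, 0.0]
[10.8, -0.0, -0.0, 0.0, 0.0, 0.0]
[10.8, -0.0, -0.0, 0.0, 0.0, 0.0]
```

Request:
jog_arm(
  deltas=[0,0,7,0.002,0.006,0,-31,0,0,0,0,0,0,-10.7,-17.3,0,0,0,0,-10.7,-17.3,0,0,0,0,-10.7,-17.3,0,0,0],
)

```text
time: 16.82
ee_pos: [0.5348, -0.1159, 0.1008]
eef_rot: [[-0.001, 0.95, 0.312], [0.007, 0.312, -0.95], [-1.0, 0.001, -0.007]]
wrist_force: [-0.9, -0.6, 0.0]
finger_gap: -0.0001
```

Run:
```python
from h import *
s=snap('wrist','w21',(120,110,460,365),2.3);st();print(Lc(observe()['ee_pos']))
b=W(-33,0);plan([(*b,.085,TH,1),(*b,.068,TH,2)])
```

```text
t 16.88 p [ 0.5329 -0.1143  0.1001] phi 0.3183 tilt [-1.0e+00 -8.0e-04 -8.7e-03] F [ 1.85  1.39 -1.35] gap 0.0001
[-35.69968149   3.38680247]
[15.1, 2.7, 3.5, -0.001, -0.009, 0.001]
[8.5, 0.0, -0.0, 0.0, 0.0, 0.0]
[8.5, 0.0, -0.0, 0.0, 0.0, 0.0]
```

View pics/w21.png

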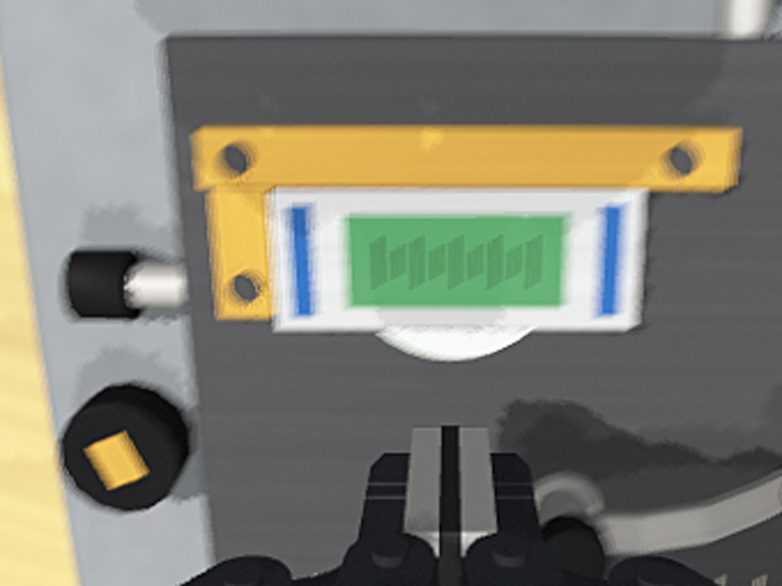

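Request:
jog_arm(
  deltas=[10,2.7,3.5,0,-0.009,0,11,0,0,0,0,0,10,0,0,0,0,0,0,1.5,0,0,0,0,0,1.5,0,0,0,0],
)

```text
time: 17.5
ee_pos: [0.5403, -0.1165, 0.0656]
eef_rot: [[-0.002, 0.95, 0.312], [0.0, 0.312, -0.95], [-1.0, -0.002, -0.001]]
wrist_force: [0.2, -0.4, -0.3]
finger_gap: 0.0001
```

Run:
```python
from h import *
s=snap('wrist','w22',(120,110,460,365),2.3);st();print(Lc(observe()['ee_pos']))
```

```text
t 17.55 p [ 0.5403 -0.1164  0.0656] phi 0.3178 tilt [-1.0e+00 -1.8e-03 -9.0e-04] F [-0.36 -0.64  0.47] gap -0.0001
[-29.39315647  -0.91420412]
```

View pics/w22.png

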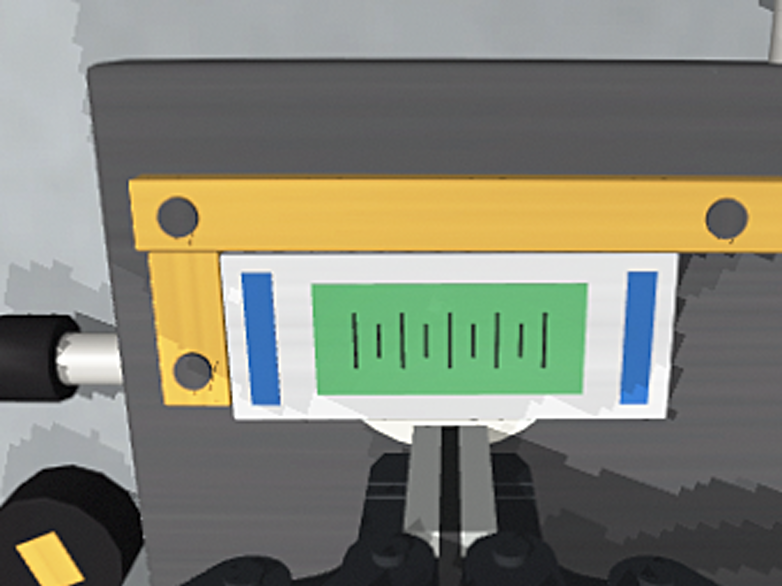

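Request:
jog_arm(
  deltas=[-1.5,1,0,0,0,0,0,0.8,0,0,0,0,0,0.7,0,0,0,0,0,0.6,0,0,0,0,0,0.6,0,0,0,0],
)

```text
time: 18.18
ee_pos: [0.5427, -0.1159, 0.0677]
eef_rot: [[-0.005, 0.95, 0.312], [-0.001, 0.312, -0.95], [-1.0, -0.005, -0.001]]
wrist_force: [-5.6, -1.6, 3.3]
finger_gap: 0.0001
```

Run:
```python
from h import *
st();print(Lc(observe()['ee_pos']))
```

```text
t 18.18 p [ 0.5427 -0.1159  0.0677] phi 0.3178 tilt [-1.e+00 -5.e-03 -8.e-04] F [-5.58 -1.63  3.28] gap 0.0001
[-26.97783672  -1.22169137]
```

Request:
jog_arm(
  deltas=[0,-5,0,0,0.005,0,-20,-2,0,0,0,0,-30,0,0,0,0,0,0,0,0,0,0,0,0,0,0,0,0,0],
)

```text
time: 18.8
ee_pos: [0.5378, -0.1185, 0.1231]
eef_rot: [[-0.001, 0.95, 0.312], [0.004, 0.312, -0.95], [-1.0, 0.0, -0.004]]
wrist_force: [0.7, 0.0, -0.6]
finger_gap: -0.0002
```

Run:
```python
from h import *
s=snap('wrist','w23',(220,100,440,260),3.6);st();print(Lc(observe()['ee_pos']))
cv2.imwrite('pics/w23f.png',s['color'])
```

```text
t 18.85 p [ 0.5381 -0.1186  0.1233] phi 0.3177 tilt [-1.      0.001  -0.0038] F [0.07 0.35 0.77] gap -0.0001
[-32.14422572  -2.30107103]
```

View pics/w23.png

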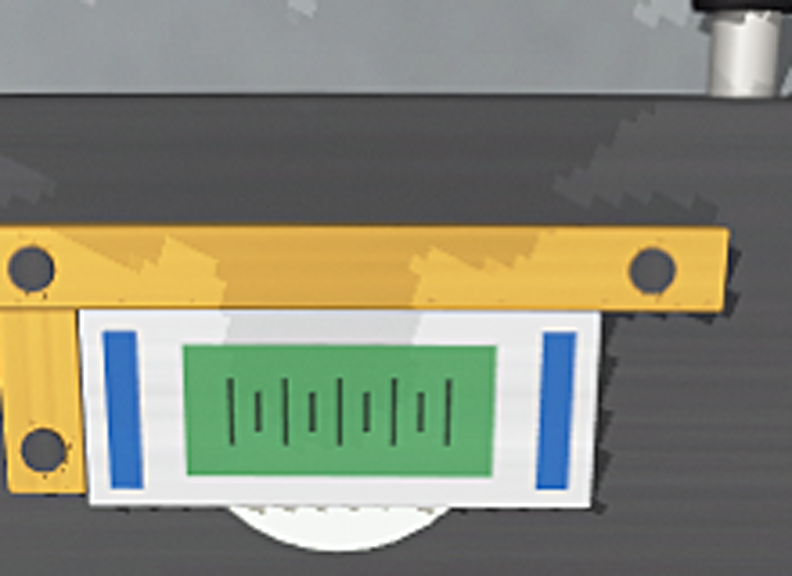

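View pics/w23f.png

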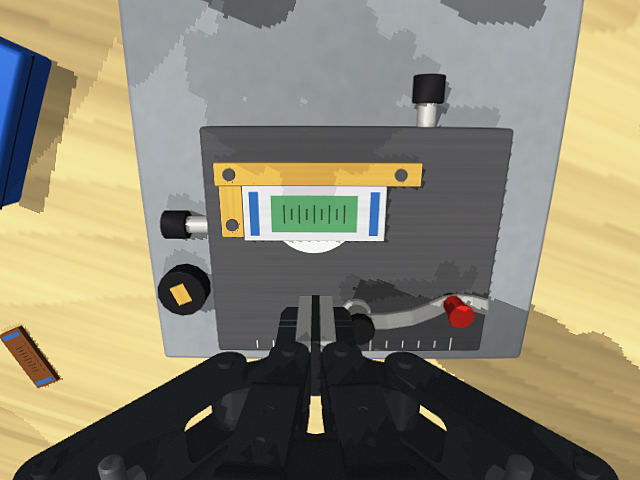

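Run:
```python
from h import *
crop('w23','w23k',(400,270,520,350),6)
s=load('w23')
print(atz(s,[(461,317)],.073),W(-61,-25), bydepth(s,[(461,317)]))
```

```text
[[ 0.54425513 -0.19663181  0.073     ]] (np.float64(0.5178179090934738), np.float64(-0.1491693850017754)) [[ 0.54328363 -0.19805624  0.07059406]]
```

View pics/w23k.png

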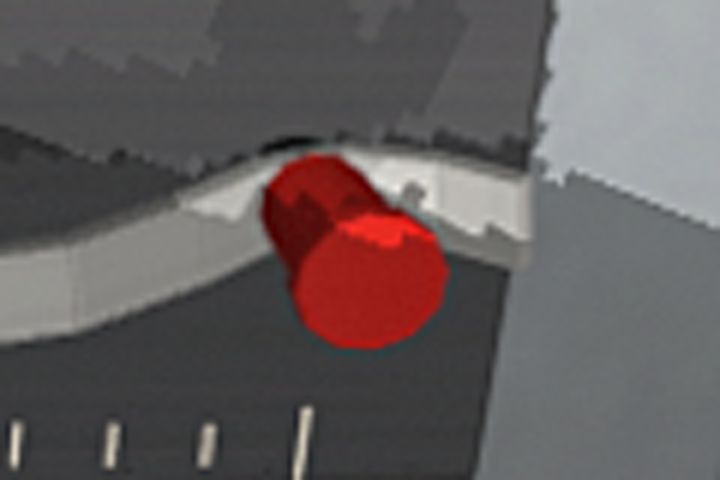

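Run:
```python
from h import *
plan([(.5432,-.1988,.14,-1.10,10)])
```

```text
[-1.7, -2.0, 7.8, 0.142, -0.0, 0.0]
[-1.7, -0.9, 8.0, 0.142, -0.0, 0.0]
[-1.7, 0.2, 8.0, 0.142, -0.0, 0.0]
[-1.7, 1.4, 7.9, 0.142, -0.0, 0.0]
[-1.7, 2.5, 7.6, 0.142, -0.0, 0.0]
[-1.7, 3.5, 7.2, 0.142, -0.0, 0.0]
[-1.7, 4.5, 6.6, 0.142, -0.0, 0.0]
[-1.7, 5.4, 5.9, 0.142, -0.0, 0.0]
[-1.7, 6.2, 5.1, 0.142, -0.0, 0.0]
[-1.7, 6.9, 4.2, 0.142, -0.0, 0.0]
```

Request:
jog_arm(
  deltas=[-2,-2,7.8,0.142,0,0,-2,-0.9,8,0.142,0,0,-2,0.2,8,0.142,0,0,-2,1.4,8,0.142,0,0,-2,2.5,7.6,0.142,0,0],
  claw=165,
)

```text
time: 19.48
ee_pos: [0.5383, -0.1582, 0.1293]
eef_rot: [[-0.006, 0.916, -0.401], [0.007, -0.401, -0.916], [-1.0, -0.008, -0.004]]
wrist_force: [0.4, 0.6, 0.6]
finger_gap: 0.0303
```

Request:
jog_arm(
  deltas=[-2,3.5,7,0.142,0,0,-2,4.5,6.6,0.142,0,0,-1,5.4,6,0.142,0,0,-1,6,5,0.142,0,0,-1,7,4,0.142,0,0],
)

```text
time: 20.1
ee_pos: [0.5376, -0.198, 0.1316]
eef_rot: [[-0.012, 0.411, -0.911], [0.01, -0.911, -0.411], [-1.0, -0.014, 0.007]]
wrist_force: [-0.2, -0.6, 0.9]
finger_gap: 0.0304
```

Run:
```python
from h import *
st()
plan([(.5432,-.1988,.11,-1.10,3)])
```

```text
t 20.1 p [ 0.5376 -0.198   0.1316] phi -1.1469 tilt [-0.9999 -0.014   0.007 ] F [-0.23 -0.6   0.89] gap 0.0304
[7.2, 1.1, -1.6, -0.016, 0.002, 0.005]
[7.2, 1.1, -1.6, -0.016, 0.002, 0.005]
[7.2, 1.1, -1.6, -0.016, 0.002, 0.005]
```

Request:
jog_arm(
  deltas=[7,1.1,-1.6,-0.01,0.002,0.005,7,1.1,-1.6,-0.01,0.002,0.005,7,1,-1.5,-0.01,0.002,0.005,0,0,0,0,0,0,0,0,0,0,0,0],
)

```text
time: 20.72
ee_pos: [0.5421, -0.1975, 0.1065]
eef_rot: [[-0.003, 0.448, -0.894], [0.0, -0.894, -0.448], [-1.0, -0.001, 0.003]]
wrist_force: [-0.2, -0.5, 0.9]
finger_gap: 0.0303
```

Run:
```python
from h import *
st();s=snap('wrist','w24',(160,180,480,420),2.4)
plan([(.5432,-.1988,.08,-1.10,3)])
```

```text
t 20.73 p [ 0.5421 -0.1975  0.1065] phi -1.1068 tilt [-1.     -0.0015  0.0026] F [-0.18 -0.5   0.93] gap 0.0303
[8.8, 0.6, -0.2, -0.002, 0.001, 0.001]
[8.8, 0.6, -0.2, -0.002, 0.001, 0.001]
[8.8, 0.6, -0.2, -0.002, 0.001, 0.001]
```

View pics/w24.png

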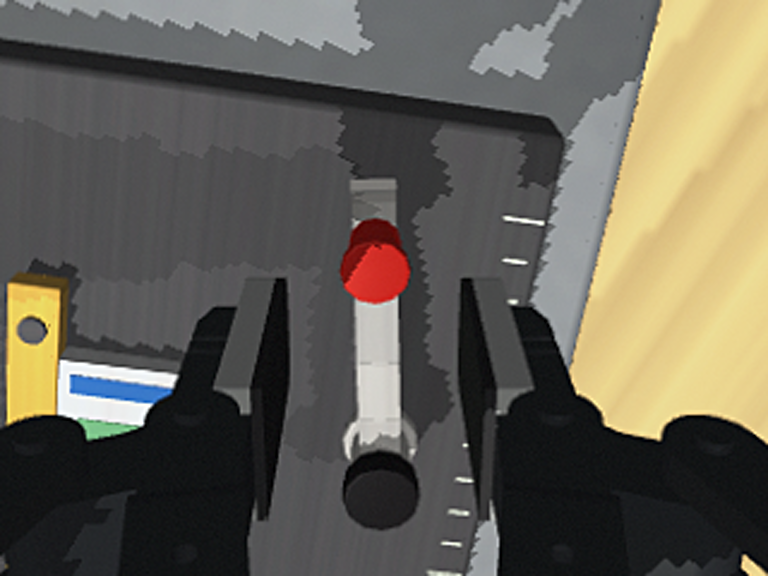

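Request:
jog_arm(
  deltas=[10,0.6,0,0,0.001,0,10,0.6,0,0,0,0,10,0.4,0,0,0,0,0,0,0,0,0,0,0,0,0,0,0,0],
)

```text
time: 21.4
ee_pos: [0.5426, -0.1991, 0.0742]
eef_rot: [[-0.002, 0.448, -0.894], [0.001, -0.894, -0.448], [-1.0, -0.002, 0.002]]
wrist_force: [-0.2, 0.8, 1.4]
finger_gap: 0.0307
```

Request:
jog_arm(
  deltas=[0,0,0,0,0,0,0,0,0,0,0,0,0,0,0,0,0,0,0,0,0,0,0,0,0,0,0,0,0,0],
  claw=255,
  newtons=20,
)

```text
time: 22.02
ee_pos: [0.5427, -0.1991, 0.0746]
eef_rot: [[-0.002, 0.448, -0.894], [0.001, -0.894, -0.448], [-1.0, -0.001, 0.001]]
wrist_force: [0.1, -0.6, -1.6]
finger_gap: 0.0115
```

Run:
```python
from h import *
st();s=snap('wrist','w25',(160,180,480,420),2.4)
```

```text
t 22.02 p [ 0.5427 -0.1991  0.0746] phi -1.1068 tilt [-1.     -0.0014  0.0015] F [ 0.14 -0.6  -1.61] gap 0.0115
```

View pics/w25.png

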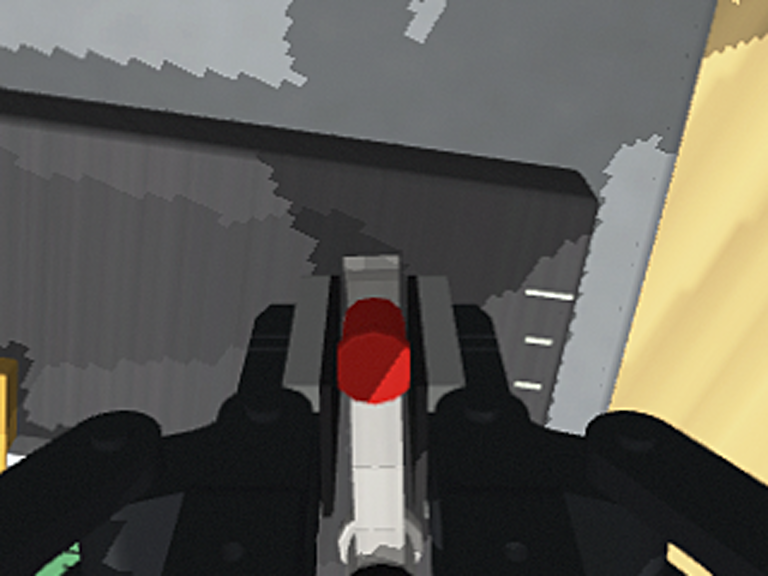

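Request:
jog_arm(
  deltas=[-4,0,0,0,0,0,-5,0,0,0,0,0,-5,0,0,0,0,0,0,0,0,0,0,0,0,0,0,0,0,0],
)

```text
time: 22.7
ee_pos: [0.5405, -0.1967, 0.0867]
eef_rot: [[-0.007, 0.448, -0.894], [0.005, -0.894, -0.448], [-1.0, -0.008, 0.004]]
wrist_force: [0.1, 1.6, -6.9]
finger_gap: 0.0117
```

Run:
```python
from h import *
st();s=snap('wrist','w26',(160,180,480,420),2.4)
o=observe();p=o['ee_pos'];P=np.array(W(-61,-25));d=p[:2]-P;r=np.hypot(*d);a=np.arctan2(d[1],d[0]);print(a,r)
phi=np.arctan2(o['eef_rot'][1,1],o['eef_rot'][0,1]);tot=TH-.05-a;n=11
plan([(P[0]+r*np.cos(a+tot*i/n),P[1]+r*np.sin(a+tot*i/n),p[2],phi+tot*i/n,1) for i in range(1,n+1)])
```

```text
t 22.7 p [ 0.5405 -0.1967  0.0867] phi -1.1063 tilt [-1.     -0.0076  0.0044] F [ 0.14  1.6  -6.91] gap 0.0117
-1.1260499788433775 0.05269266534762615
[-0.0, -0.3, -6.7, -0.127, 0.004, 0.008]
[0.0, -0.3, -6.7, -0.127, 0.0, -0.0]
[0.0, -0.3, -6.7, -0.127, 0.0, -0.0]
[0.0, -0.3, -6.7, -0.127, 0.0, -0.0]
[0.0, -0.3, -6.7, -0.127, 0.0, -0.0]
[0.0, -0.3, -6.7, -0.127, 0.0, -0.0]
[0.0, -0.3, -6.7, -0.127, 0.0, -0.0]
[0.0, -0.3, -6.7, -0.127, 0.0, -0.0]
[0.0, -0.3, -6.7, -0.127, 0.0, -0.0]
[0.0, -0.3, -6.7, -0.127, 0.0, 0.0]
[-0.0, -0.3, -6.7, -0.127, 0.0, 0.0]
```

View pics/w26.png

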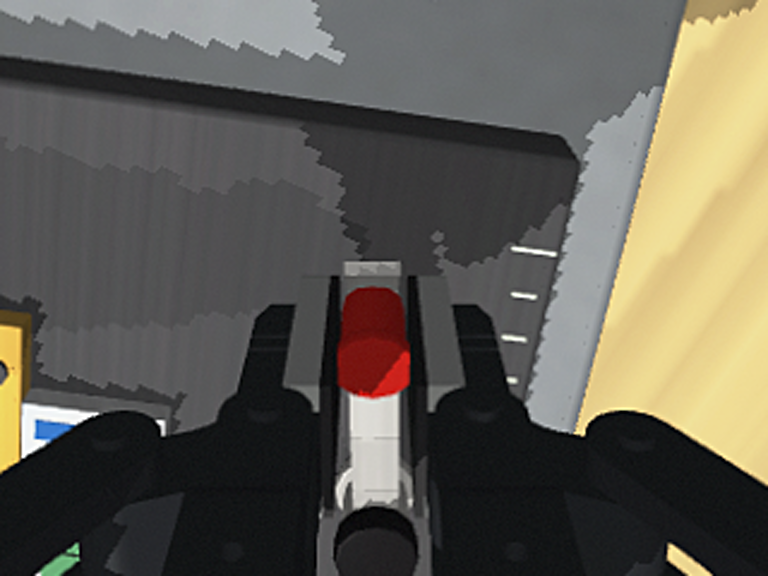

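Request:
jog_arm(
  deltas=[0,-0.4,-6.8,-0.128,0.004,0.008,0,-0.4,-6.8,-0.128,0,0,0,-0.4,-6.8,-0.128,0,0,0,-0.4,-6.8,-0.128,0,0,0,-0.4,-6.8,-0.128,0,0],
)

```text
time: 23.38
ee_pos: [0.5636, -0.1738, 0.0858]
eef_rot: [[-0.002, 0.901, -0.434], [-0.001, -0.434, -0.901], [-1.0, -0.001, 0.002]]
wrist_force: [-1.0, 2.1, -6.6]
finger_gap: 0.0117
```

```bash
cat >> h.py <<'E'
def swing(end,n,z=None,r1=.0537):
    o=observe();p=o['ee_pos'];P=np.array(W(-61,-25));d=p[:2]-P;r=np.hypot(*d);a=np.arctan2(d[1],d[0]);print(a,r,'swivel',TH-a)
    phi=np.arctan2(o['eef_rot'][1,1],o['eef_rot'][0,1]);tot=end-a
    z=p[2] if z is None else z
    plan([(P[0]+(r+(r1-r)*i/n)*np.cos(a+tot*i/n),P[1]+(r+(r1-r)*i/n)*np.sin(a+tot*i/n),z,phi+(end-phi)*i/n,1) for i in range(1,n+1)])
E
python3 - <<'E'
from h import *
st();swing(TH-.05,6,.0867)
E
```

```text
t 23.38 p [ 0.5636 -0.1738  0.0858] phi -0.4485 tilt [-1.     -0.0012  0.0016] F [-0.99  2.1  -6.64] gap 0.0117
-0.49342939406608094 0.05200421487590812 swivel 0.812429394066081
[-0.9, 0.2, -6.6, -0.12, 0.002, 0.001]
[0.0, 0.1, -6.7, -0.12, 0.0, 0.0]
[-0.0, 0.1, -6.7, -0.12, 0.0, 0.0]
[-0.0, 0.0, -6.7, -0.12, 0.0, 0.0]
[-0.0, -0.0, -6.8, -0.12, 0.0, 0.0]
[-0.0, -0.1, -6.8, -0.12, 0.0, 0.0]
```

Request:
jog_arm(
  deltas=[-1,0.1,-6.8,-0.122,0.002,0,0,0,-6.8,-0.122,0,0,0,0,-6.8,-0.122,0,0,0,0,-6.8,-0.122,0,0,0,0,-6.8,-0.122,0,0],
)

```text
time: 24.0
ee_pos: [0.5687, -0.1415, 0.0854]
eef_rot: [[-0.005, 0.984, 0.18], [-0.0, 0.18, -0.984], [-1.0, -0.005, -0.001]]
wrist_force: [-2.0, 0.2, -6.3]
finger_gap: 0.0116
```

Run:
```python
from h import *
st();snap('wrist','w27',(160,180,480,420),2.4);swing(TH-.05,1,.0867)
```

```text
t 24.0 p [ 0.5687 -0.1415  0.0854] phi 0.1811 tilt [-1.0e+00 -5.4e-03 -8.0e-04] F [-1.99  0.23 -6.33] gap 0.0116
0.1648441428311615 0.05143795926532546 swivel 0.1541558571688385
[-1.4, 2.1, -5.5, -0.081, -0.001, 0.006]
```

View pics/w27.png

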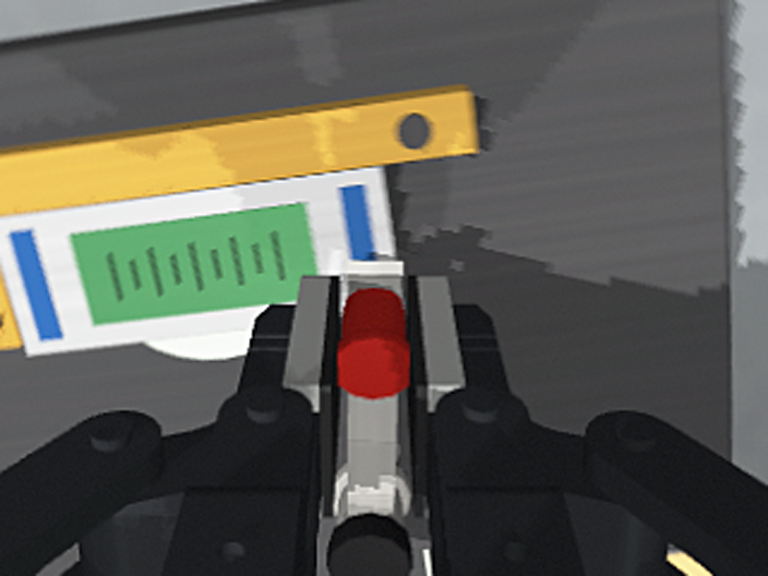

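Request:
jog_arm(
  deltas=[-0.6,0.2,-4.2,-0.075,0,0.005,0,0.2,-4.2,-0.075,0,0,0,0,0,0,0,0,1.5,0,0,0,0,0,1.5,0,0,0,0,0],
)

```text
time: 24.68
ee_pos: [0.5674, -0.1336, 0.0831]
eef_rot: [[0.0, 0.946, 0.325], [0.0, 0.325, -0.946], [-1.0, 0.0, -0.0]]
wrist_force: [0.5, 2.2, -4.0]
finger_gap: 0.0115
```

Run:
```python
from h import *
st();snap('wrist','w28',(160,180,480,420),2.4);swing(TH,1)
```

```text
t 24.68 p [ 0.5674 -0.1336  0.0831] phi 0.3312 tilt [-1.e+00  1.e-04 -2.e-04] F [ 0.46  2.25 -3.99] gap 0.0115
0.30548800323506675 0.051998500230545884 swivel 0.013511996764933254
[0.0, 1.7, -0.7, 0.012, -0.0, -0.0]
```

View pics/w28.png

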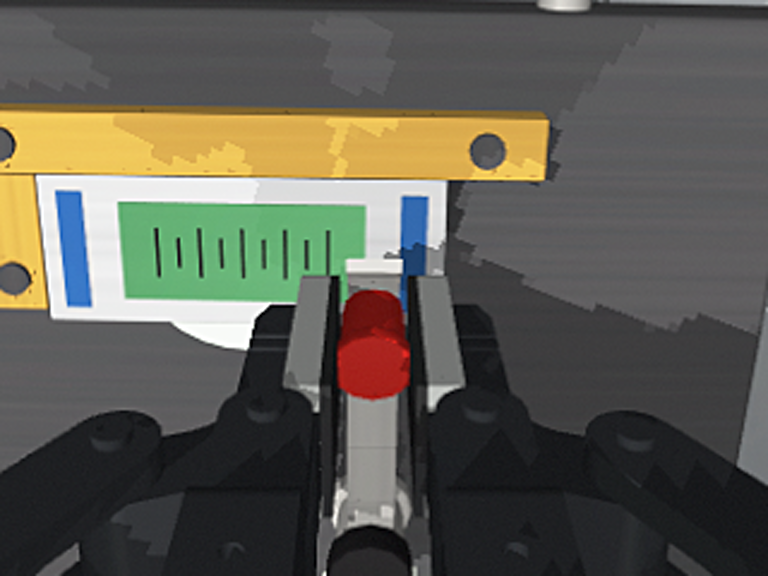

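Request:
jog_arm(
  deltas=[1.2,0,0,0,0,0,1.2,0,0,0,0,0,0.8,0,0,0,0,0,0,0,0,0,0,0,0,0,0,0,0,0],
)

```text
time: 25.35
ee_pos: [0.5683, -0.1336, 0.0805]
eef_rot: [[0.002, 0.946, 0.324], [0.0, 0.324, -0.946], [-1.0, 0.002, 0.001]]
wrist_force: [0.7, 1.9, -2.5]
finger_gap: 0.0113
```

Run:
```python
from h import *
st();snap('wrist','w29',(160,180,480,420),2.4)
```

```text
t 25.35 p [ 0.5683 -0.1336  0.0805] phi 0.3303 tilt [-1.0e+00  1.7e-03  5.0e-04] F [ 0.7   1.91 -2.48] gap 0.0113
```

View pics/w29.png

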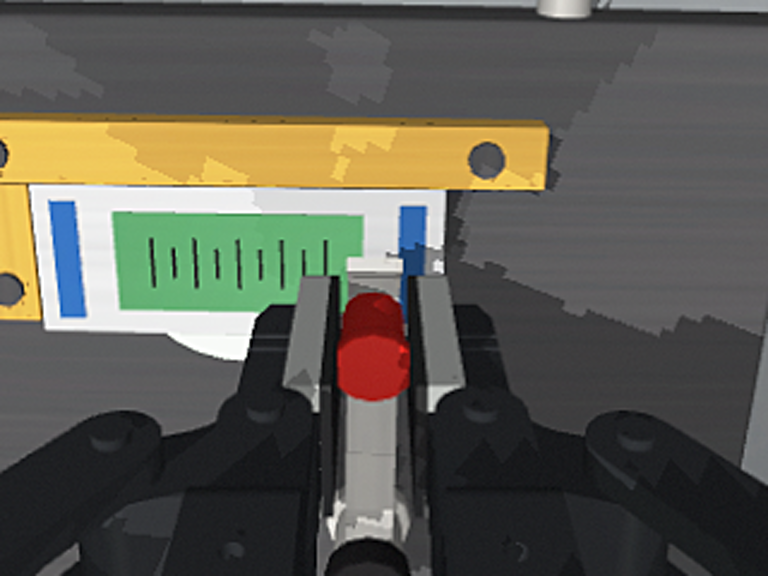

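Request:
jog_arm(
  deltas=[0.8,0,0,0,0,0,0.6,0,0,0,0,0,0,0,0,0,0,0,0,0,0,0,0,0,0,0,0,0,0,0],
)

```text
time: 26.02
ee_pos: [0.5684, -0.1337, 0.0801]
eef_rot: [[0.002, 0.946, 0.324], [-0.0, 0.324, -0.946], [-1.0, 0.002, 0.001]]
wrist_force: [-1.3, 3.3, 0.9]
finger_gap: 0.012
```

Request:
jog_arm(
  deltas=[0,0,0,0,0,0,0,0,0,0,0,0,0,0,0,0,0,0,0,0,0,0,0,0,0,0,0,0,0,0],
  claw=180,
)

```text
time: 26.65
ee_pos: [0.5693, -0.1352, 0.0805]
eef_rot: [[0.004, 0.946, 0.324], [-0.002, 0.324, -0.946], [-1.0, 0.003, 0.004]]
wrist_force: [0.8, -0.3, 0.2]
finger_gap: 0.0254
```

Run:
```python
from h import *
st();snap('wrist','w30',(160,180,480,420),2.4)
```

```text
t 26.65 p [ 0.5693 -0.1352  0.0805] phi 0.3301 tilt [-1.      0.0032  0.0037] F [ 0.78 -0.35  0.21] gap 0.0254
```

View pics/w30.png

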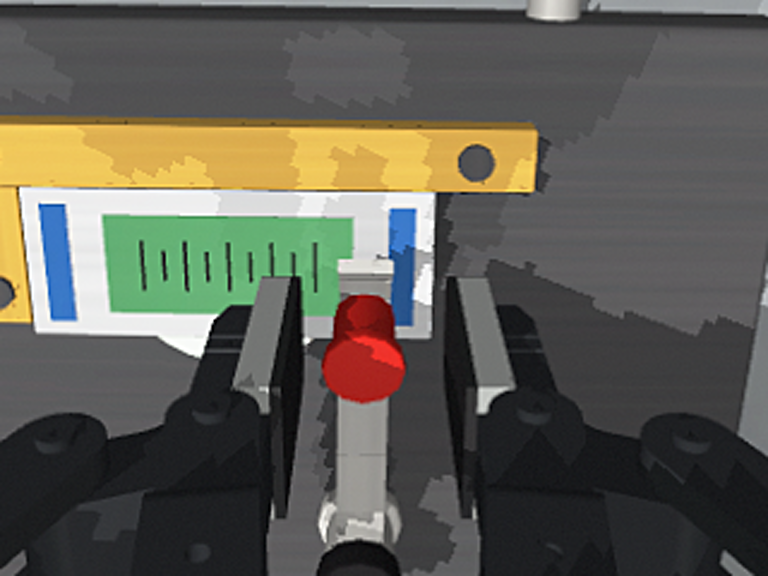

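Request:
jog_arm(
  deltas=[-15,0,0,0,0,0,-30,0,0,0,0,0,-30,-10,0,0,0,0,-20,-15,0,0,0,0,0,0,0,0,0,0],
)

```text
time: 27.32
ee_pos: [0.5455, -0.1433, 0.1828]
eef_rot: [[0.007, 0.946, 0.325], [-0.004, 0.325, -0.946], [-1.0, 0.005, 0.006]]
wrist_force: [1.0, 1.1, -0.8]
finger_gap: 0.0251
```

Request:
jog_arm(
  deltas=[0,0,0,0,0,0,0,0,0,0,0,0,0,0,0,0,0,0,0,0,0,0,0,0,0,0,0,0,0,0],
)

```text
time: 27.95
ee_pos: [0.545, -0.1422, 0.1798]
eef_rot: [[0.003, 0.946, 0.325], [-0.002, 0.325, -0.946], [-1.0, 0.002, 0.003]]
wrist_force: [0.3, 1.0, -0.7]
finger_gap: 0.0248
```

Run:
```python
from h import *
st();snap('wrist','w31',(210,100,430,260),3.6);cv2.imwrite('pics/w31f.png',load('w31')['color'])
```

```text
t 27.95 p [ 0.545  -0.1422  0.1798] phi 0.331 tilt [-1.      0.0025  0.0028] F [ 0.25  1.02 -0.75] gap 0.0248
```

View pics/w31.png

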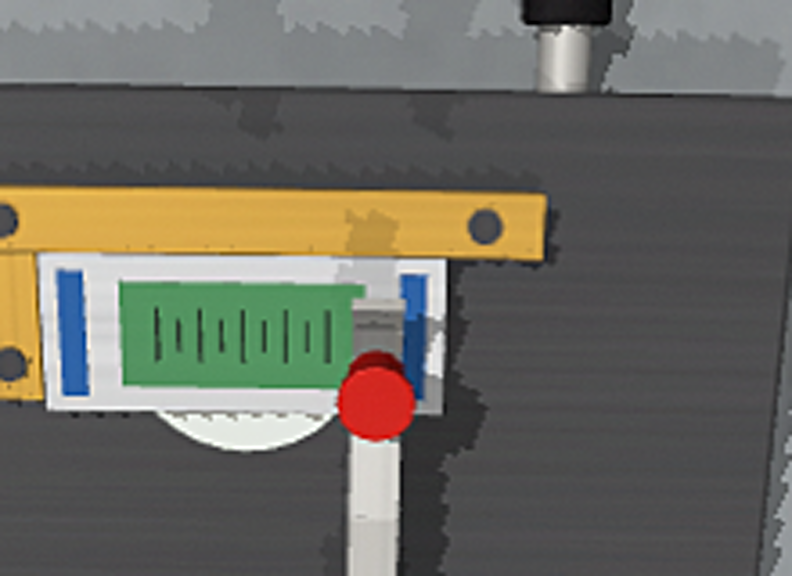

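View pics/w31f.png

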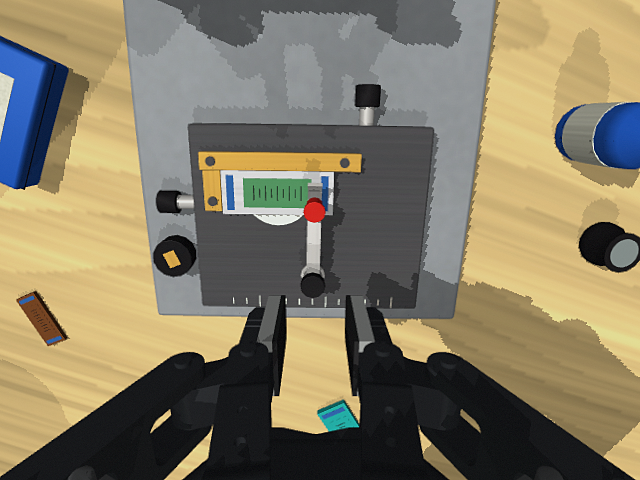

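Run:
```python
from h import *
crop('w31','z31',(205,165,265,215),12)
crop('w23','z23',(205,175,265,245),8.5)
```

```text
(no output)
```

View pics/z31.png

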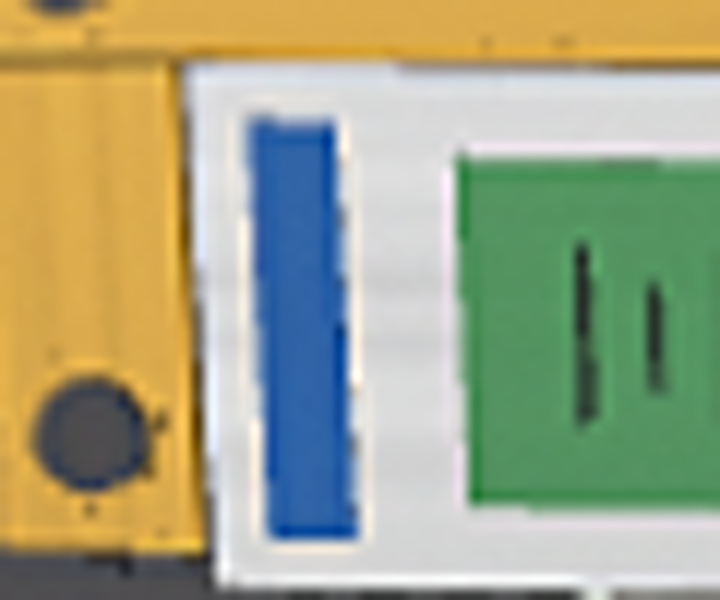

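View pics/z23.png

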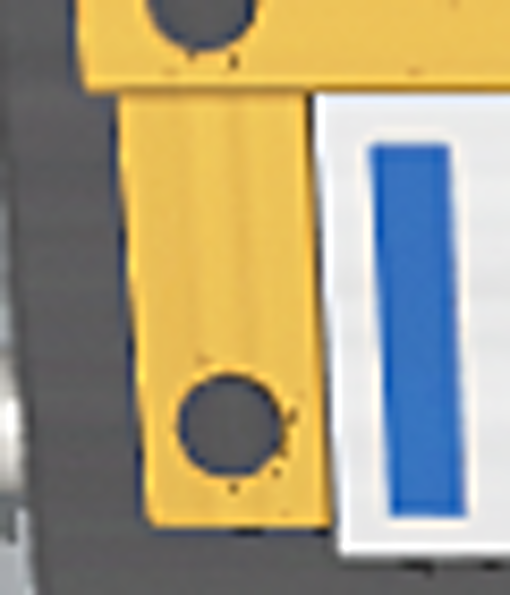

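Run:
```python
from h import *
crop('w20','z20',(80,270,150,350),7.5)
```

```text
(no output)
```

View pics/z20.png

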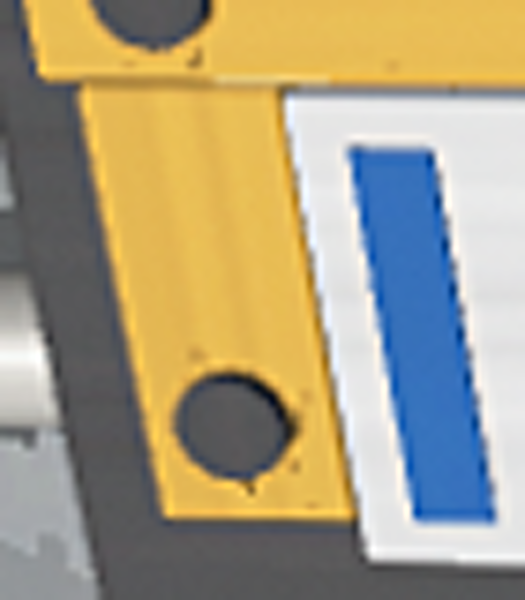

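Run:
```python
from h import *
plan([(*W(-45,38),.12,TH,5)])
```

```text
[11.9, -2.3, -13.0, 0.002, 0.001, -0.0]
[11.9, -2.3, -13.0, 0.002, 0.001, -0.0]
[11.9, -2.3, -13.0, 0.002, 0.001, -0.0]
[11.9, -2.4, -13.0, 0.002, 0.001, -0.0]
[12.0, -2.4, -13.0, 0.002, 0.001, -0.0]
```

Request:
jog_arm(
  deltas=[0,-2.5,-16,0.002,0.001,0,13,-2.5,-16,0.002,0,0,14,-2.5,-16,0.002,0,0,14,-2.5,-16,0.002,0,0,14,0,0,0,0,0],
)

```text
time: 28.62
ee_pos: [0.5136, -0.0804, 0.1245]
eef_rot: [[0.005, 0.948, 0.317], [-0.0, 0.317, -0.948], [-1.0, 0.005, 0.002]]
wrist_force: [0.0, -0.4, 0.2]
finger_gap: 0.0252
```

Request:
jog_arm(
  deltas=[0,0,0,0,0,0,0,0,0,0,0,0,0,0,0,0,0,0,0,0,0,0,0,0,0,0,0,0,0,0],
)

```text
time: 29.25
ee_pos: [0.5143, -0.0815, 0.1252]
eef_rot: [[0.006, 0.949, 0.316], [-0.001, 0.316, -0.949], [-1.0, 0.006, 0.003]]
wrist_force: [0.8, -0.3, 0.5]
finger_gap: 0.0253
```

Run:
```python
from h import *
st();print(Lc(observe()['ee_pos']));s=snap('wrist','w32');print(Lc(s['xyz']),proj(s,[[*W(15,38),.052]]))
```

```text
t 29.25 p [ 0.5143 -0.0815  0.1252] phi 0.3216 tilt [-1.      0.0057  0.003 ] F [ 0.8  -0.3   0.48] gap 0.0253
[-43.10568749  40.33321956]
[37.14500219 41.30137   ] [[320.52091106 165.3272902 ]]
```

View pics/w32.png

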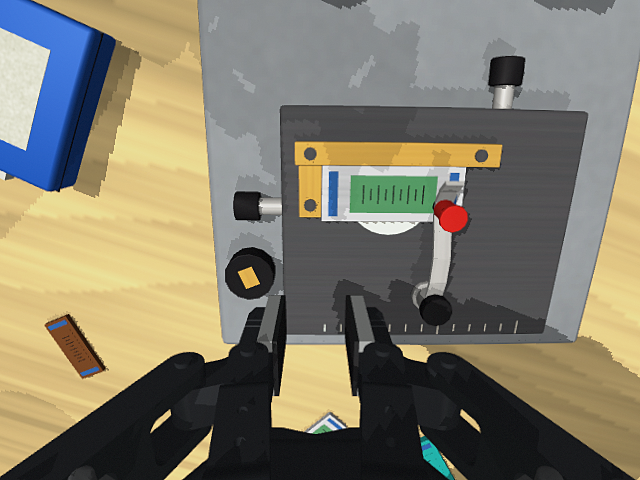

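Run:
```python
from h import *
crop('w32','z32',(290,135,350,230),6.2)
s=load('w32');im=s['color']
for r in range(176,216,8): print(r,[tuple(int(c) for c in im[r,x]) for x in range(317,327)])
print('long');
for x in (330,360,400,425): print(x,[tuple(int(c) for c in im[r,x]) for r in range(162,170)])
```

```text
176 [(79, 178, 224), (80, 178, 226), (81, 182, 229), (69, 174, 225), (96, 139, 170), (197, 186, 180), (239, 237, 235), (229, 230, 229), (228, 228, 228), (228, 229, 229)]
184 [(80, 180, 224), (79, 180, 224), (81, 185, 229), (65, 171, 223), (111, 137, 160), (214, 204, 198), (232, 230, 228), (224, 224, 223), (223, 224, 223), (223, 224, 224)]
192 [(79, 179, 225), (78, 179, 225), (80, 183, 231), (65, 165, 216), (106, 114, 124), (211, 204, 202), (231, 229, 229), (224, 224, 225), (224, 224, 225), (224, 225, 227)]
200 [(81, 180, 225), (81, 180, 225), (79, 182, 230), (59, 157, 212), (131, 131, 132), (240, 235, 230), (229, 228, 227), (226, 226, 224), (225, 226, 224), (226, 227, 227)]
208 [(81, 184, 232), (79, 179, 226), (79, 182, 231), (59, 158, 212), (128, 125, 124), (237, 232, 227), (223, 222, 221), (220, 220, 219), (219, 220, 219), (221, 224, 225)]
long
330 [(69, 154, 197), (69, 156, 203), (52, 145, 191), (115, 125, 135), (203, 198, 195), (206, 204, 204), (201, 200, 201), (198, 198, 199)]
360 [(70, 156, 199), (69, 157, 200), (65, 159, 205), (68, 106, 127), (187, 183, 177), (214, 212, 211), (211, 209, 209), (222, 223, 223)]
400 [(77, 174, 221), (77, 174, 222), (76, 178, 229), (46, 127, 170), (177, 173, 174), (228, 224, 220), (222, 222, 222), (221, 220, 222)]
425 [(78, 173, 221), (76, 172, 220), (76, 177, 224), (54, 154, 203), (157, 169, 182), (233, 226, 220), (222, 222, 220), (220, 221, 219)]
```

View pics/z32.png

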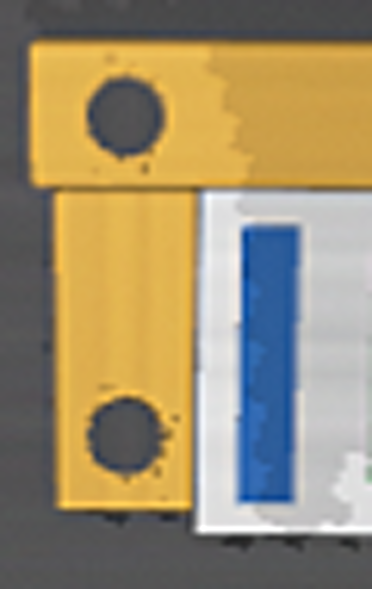

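Run:
```python
from h import *
for n,p in (('w31',(315,210)),('w32',(453,219))):
    s=load(n);q=bydepth(s,[p])[0];print(q,Lc(q))
snap('top','tf')
```

```text
[ 0.57055504 -0.13312542  0.076969  ] [ -5.89181574 -26.3047318 ]
[ 0.56868807 -0.1333165   0.07518953] [ -7.72452511 -25.90065295]
```

View pics/tf.png

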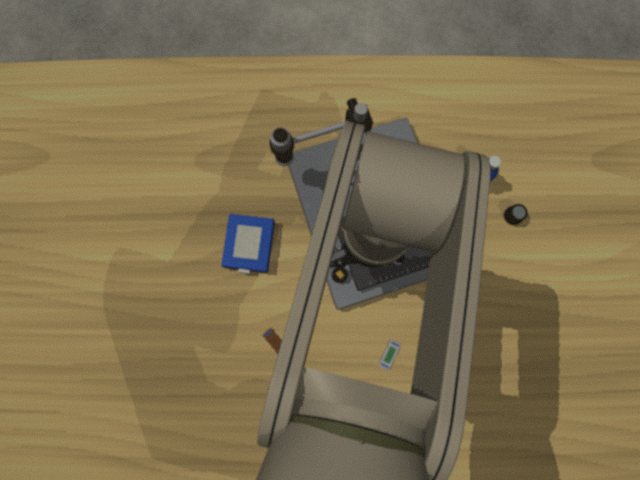

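```bash
python3 -c "
from h import *
st();print(workorder.job_done())"
```

```text
t 29.35 p [ 0.5142 -0.0814  0.1252] phi 0.3218 tilt [-1.      0.0056  0.0029] F [-0.34  0.27 -0.69] gap 0.0252
the job is handed in; nothing more can be done
None
```

The slide is home against both the long edge and the end stop, and the clip's pad is back on it. I handed the job in at about 29 s of the 72 s allowed.

- **Clip off:** I gripped the knob, lifted the nose, swung the clip to about 1.44 rad and set it down clear of the slide.
- **Slide home:** I pushed the slide with closed fingertips, first to the long edge, then to the end stop, then once more to the long edge. The wrist-force readings at contact were about 5.5 N on the end stop and 6–7 N on the long edge. The first push was off-centre and turned the slide by a few degrees. Pushing again nearer the middle straightened it.
- **Clip back:** I lifted the nose over the slide's edge, swung it to a swivel of about 0 and released it, then moved the arm clear.

**Last checks:**
- **Seams:** The close-up from above the stop shows only a dark hairline at both seams, about 0.2 mm at most. That is near the limit of what the camera resolves, so I can't tell a real gap that small from a shadow or bevel. An earlier oblique view suggested 0.3–0.4 mm at the end stop.
- **Clip height:** The knob's cap measured 75–77 mm above the bench, against 77 mm when the clip first sat on the slide. The knob is about 26 mm right of the slide's centre, so the pad is well inside the frame.
- **Other items:** The bystanders I could see in the final pictures were where they started, and the arm was touching nothing.

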